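# Turn the rivet canister to its scanner with the T-key

## Task

Clear the loose chrome pan handle off the top of the blue rivet canister into the empty end of the cardboard carton. Then take the orange T-key from its green mat, reach into the canister's well with it and turn the canister until its yellow label squarely faces the black scanner block, never touching the canister with the gripper itself. Finally stand the key upright, wholly on its green mat again, and leave everything else where it is.

Things in the scene. Friction and masses are not known exactly. Their poses are not given: they have to be found in the camera images.
- drum_top (a point): centre of the top face, 117 above the table, of the blue rivet canister: an upright drum, diameter 130, height 90, on a grey base 150 square and 25 high. z is up; x points from its axis to the middle of the yellow label. An open round well in its middle is 64 wide and 60 deep
- drive_bar (a point): centre of the top of the brass bar that lies across the floor of the drum's well: 62 long, 10 wide, 14 tall, running along the x axis (towards the label); its top is 46 below the drum's top, the well's floor 14 lower
- label (a point): middle of the yellow label (36 wide, 62 tall, two black bars) on the side of the drum, 66 from its axis; x points outwards. A yellow stripe 18 wide on the drum's top rim shows the same direction. It starts roughly away from the robot
- drum (a joint): the drum's rotation about its vertical axis, rad, growing counter-clockwise from above, 0 when the label points along its base's x axis (not towards the scanner). At least 0.8 turn is free either way; it stays where it is left (friction about 0.12 N m)
- scan_window (a point): the scanner: a fixed black upright block 60 x 40 x 111 tall with a red window on both broad sides and a green top, beside the canister, either left or right of it; the point is the block's middle, 75 above the table. The label must point from the drum's axis to this point
- lamp_center (a point): fixed signal lamp on the other side of the canister: a grey block 60 x 40 x 75 with an amber dome, 110 tall in all; point on its axis, 55 above the table. It is not the scanner
- handle_grip (a point): loose chrome pan handle, 122 long (x axis along it), 22 wide, standing as a bridge on two flat feet across the canister's top; the point is the middle of its straight flat-sided grip bar (66 long, 14 wide, 12 tall), 34 above the underside of its feet. 0.12 kg
- carton_bay (a point): middle of the floor, 5 above the table, of the empty end of a fixed cardboard carton 220 (x) x 170 (y) x 75 tall; the empty bay is 143 (x) x 160 (y) inside and its x axis points to the other end, which is behind a divider and filled with chrome handles to 67 above the table
- key_grip (a point): middle of the orange paddle of the loose T-key (0.35 kg, 150 tall, standing on its foot): paddle 66 long (x axis), 14 thick (y), 40 tall, its middle 130 above the foot's end. The foot, 36 (x) by 40 (y), is two prongs 24 tall with a slot 16 wide along x between them, under a collar of diameter 44; the slot straddles the brass bar and the prongs reach the well's floor
- mat_top (a point): centre of the top of the key's fixed green mat, 130 square, 4 thick
- water_c (a point): bystander: loose water bottle, diameter 64, 190 tall, point half-way up
- jar_c (a point): bystander: loose amber jar of rivets, diameter 68, 130 tall, by the mat; point half-way up
- spray_c (a point): bystander: loose red spray can, diameter 56, 170 tall; point half-way up
- gauge_center (a point): bystander: loose aluminium cylinder gauge, diameter 60, 120 tall; point half-way up
- pan_c (a point): bystander: loose steel pan, diameter 170, 60 tall, with two small side handles (about 240 over them), beyond the canister; point half-way up
- wrench_grip (a point): bystander: loose wrench lying flat by the mat, 170 long; point on its handle
- spare_grip (a point): bystander: a second chrome handle on the table by the carton, 122 long (x axis), 40 tall, the same shape as the other; point at its grip bar 34 above the table

How it is judged:
By the outcome, as a careful person would: the job done as asked, in the order asked, and still so for the second after the job is handed in, with the robot touching nothing.
It also fails if it takes over 72 s, if anything falls off the work surface, if the arm or the gripper's body presses on something with over 40 N, if the wrist force passes 120 N, or if a joint passes its speed limit or range.

## Robot

A 6-joint arm with a two-finger parallel gripper is mounted at the origin on the work surface. World frame = base frame: x ahead of the robot, y to its left, z up, the work surface at z = 0. Lengths are in m, angles in rad, forces in N, time in s.
With the tool pointing down it reaches from about 0.3 to 0.95 m from the base axis. Payload 3.1 kg.
Tool frame: the origin (TCP) lies at the very end of the fingers, on their centre line; the grasp point (between the pads) lies 19 mm behind it; z points along the fingers, y is the direction in which the jaws open and shut (so a half turn about z gives the same grasp; the last joint's range is limited). The gripper opens to 85 mm and grips with 20 to 120 N. Pads are 22 mm wide; open, the fingers measure 114 mm over their backs; the gripper's body (76 mm by 85 mm) begins 54 mm behind the grasp point. The pads swing forward as they close: fully open they stand 13 mm farther back than shut.
Start: joints at [1.222, 0.308, 1.634, -0, 1.2, -0.07], TCP at [0.172, 0.601, 0.231] pointing down, gripper open.
Joint ranges: [-3.06, 3.06], [-0.79, 1.96], [0.05, 2.63], [-1.19, 4.34], [0.05, 2.64], [-2.94, 2.94]. Speed limits (rad/s): [2.79, 2.79, 3.14, 3.14, 3.14, 3.14].

## Interface

Orientations are given as a 3x3 rotation matrix whose columns are the frame's x, y, z axes.
In Python, from cell import robot gives the robot as it stands. The module is installed in compiled form; this text tells all that it offers.
- The arm moves only by the tool play_rows, never from a script. Its argument "steps" is a list of rows, each a list of 3 entries, a list of its own where there are three numbers: the turn, a rotation vector about the tool's x, y, z in rad, then the shift along the tool's x, y, z in m, then the opening, from 0 (shut) to 1 (fully open). A call has 1 to 8 rows; each row shifts and turns the pose as measured when the row begins, along the tool's axes as they then stand; what a row does not reach is not made up. A row lasts 1/12 s, in which the tool goes at most 41.7 mm and 7.16 degrees, less where a joint would pass 70% of its speed; a pose out of reach is approached as far as the arm can. A call is refused whole if a number of a shift passes 0.0417 or a number of a turn 0.125, either way. A call with a gripper value outside its range is refused whole. The fingers move at their own pace and stop on an object; "newtons" is the grip in N (left out, the last holds). Time passes only in rows, so rows that do not move let the fingers close. It gives the time, the measured TCP pose, the force and the opening at its end, in the units of the state.
- robot.observe(): the state, without advancing time (a new reading comes with each control period).
- robot.get_image(name): name is "side" or "top"; returns a dict with "frame" (420x560x3 uint8, blue, green, red), "z_map" (420x560 float32, m along the optical axis (not along the pixel's ray), 0 where there is no reading), "camera_matrix" (3x3 intrinsics, pixels), "R" (3x3) and "t" (3): a world point X has camera coordinates R X + t. Camera axes: x right, y down, z forward; pixel columns grow to the right and rows downward; lengths in m; the calibration is good to about 2 mm. A picture is of the moment at which its call begins.
- robot.hand_in(): hands the job in, once; it reports no verdict.
The state is a dict: "time": time; "qpos": joint angles; "qvel": joint speeds; "effort": joint torques, N m; "eef_pos": TCP position; "orientation": TCP orientation; "wrist_force": force on the tool from outside, world axes, zero at the start; "torque": the same for the moment, N m; "gripper_width": finger opening in m.
Only numpy, scipy, OpenCV 4.12 (cv2) and the standard library are available. Lean on these libraries where they do the work, as an engineer would, in place of code of your own. Each camera call takes 0.05 s, during which the arm holds its last target.

## Working session

There is one attempt and no reset: what is moved stays moved. The work goes in short steps, Python scripts to look and compute and a tool call to move; the robot and the scene stay as the last step left them, time stands still between calls to the robot, and variables do not carry over. Pictures are saved under pics/ and viewed, and the job is handed in when it is done.

Besides the shell and the picture viewer there is one more tool, called as a command line: name --argument value ..., lists and objects as JSON in quotes. play_rows: Moves the arm, as the interface text tells. Its arguments: {"type":"object","properties":{"steps":{"type":"array"},"newtons":{"type":"number"}},"required":["steps"]}

```bash
mkdir -p pics; python3 - <<'E'
from cell import robot
import cv2,numpy as np
for n in("top","side"):
    im=robot.get_image(n); cv2.imwrite(f"pics/{n}0.png",im["frame"]); np.savez(f"{n}0.npz",**im)
    print(n,im["camera_matrix"].round(1).tolist(),im["R"].round(3).tolist(),im["t"].round(3).tolist())
s=robot.observe(); print({k:np.round(v,3).tolist() for k,v in s.items()})
E
```

```text
top [[437.3, 0.0, 281.4], [0.0, 437.3, 214.7], [0.0, 0.0, 1.0]] [[-0.021, -1.0, -0.021], [-0.992, 0.024, -0.128], [0.128, 0.018, -0.992]] [0.02, 0.569, 1.31]
side [[508.8, 0.0, 277.5], [0.0, 508.8, 210.7], [0.0, 0.0, 1.0]] [[-0.997, -0.075, 0.009], [-0.064, 0.773, -0.632], [0.04, -0.631, -0.775]] [0.553, 0.112, 1.374]
{'time': 0.1, 'qpos': [1.222, 0.309, 1.635, -0.0, 1.2, -0.07], 'qvel': [0.0, -0.002, -0.002, 0.001, -0.001, -0.001], 'effort': [-0.0, -41.641, -27.764, -0.0, 0.004, 0.0], 'eef_pos': [0.172, 0.6, 0.23], 'orientation': [[-0.961, 0.275, -0.001], [0.275, 0.961, -0.002], [0.0, -0.002, -1.0]], 'wrist_force': [0.174, -0.368, -0.253], 'torque': [-0.015, -0.035, 0.071], 'gripper_width': 0.085}
```

View pics/top0.png

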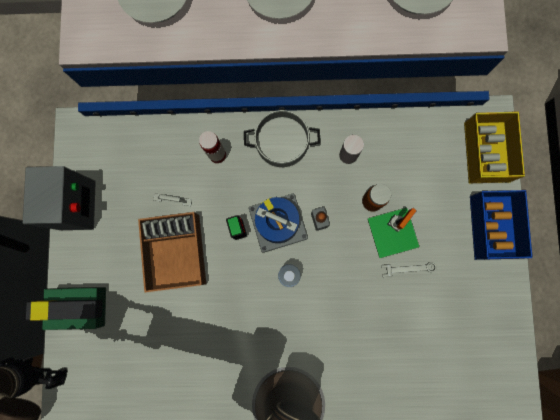

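View pics/side0.png

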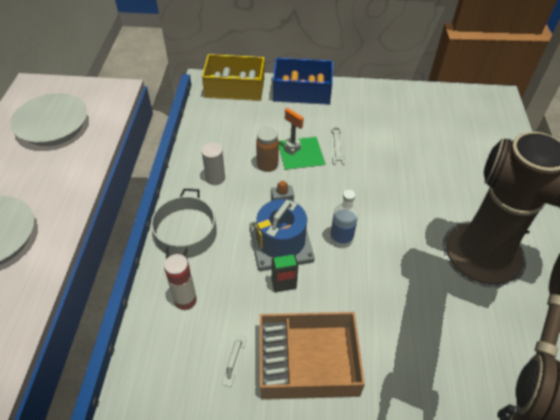

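The top view shows the drum at about (277,220) with the handle over it. The scanner (green top) is at (236,227), the lamp at (320,217), the key at (402,218) on the mat at (394,232), and the carton at (171,252) with its empty bay towards the robot. Next I'll zoom in.

```bash
python3 - <<'E'
import cv2,numpy as np
t=cv2.imread("pics/top0.png");s=cv2.imread("pics/side0.png")
a=cv2.resize(t[170:290,210:350],None,fx=4,fy=4,interpolation=cv2.INTER_CUBIC)
cv2.imwrite("pics/z1.png",a)
cv2.imwrite("pics/z2.png",cv2.resize(t[170:290,340:450],None,fx=4,fy=4,interpolation=cv2.INTER_CUBIC))
cv2.imwrite("pics/z3.png",cv2.resize(s[170:300,230:370],None,fx=4,fy=4,interpolation=cv2.INTER_CUBIC))
E
cat > h.py <<'E'
import numpy as np,cv2
def load(n,i=0):
    d=np.load(f"{n}{i}.npz"); return {k:d[k] for k in d.files}
def snap(n,i):
    from cell import robot
    im=robot.get_image(n); np.savez(f"{n}{i}.npz",**im); cv2.imwrite(f"pics/{n}{i}.png",im["frame"]); return im
def ray(im,uv,z):
    uv=np.atleast_2d(uv).astype(float)
    d=np.c_[uv,np.ones(len(uv))]@np.linalg.inv(im["camera_matrix"]).T@im["R"]
    c=-im["R"].T@im["t"]; return c+d*((z-c[2])/d[:,2])[:,None]
def proj(im,X):
    p=np.atleast_2d(X)@im["R"].T+im["t"]; p=p@im["camera_matrix"].T; return p[:,:2]/p[:,2:]
def cloud(im):
    h,w=im["z_map"].shape; v,u=np.mgrid[:h,:w]; z=im["z_map"]
    p=np.stack([u*z,v*z,z],-1)@np.linalg.inv(im["camera_matrix"]).T
    X=(p-im["t"])@im["R"]; X[z==0]=np.nan; return X
E
python3 - <<'E'
import sys; sys.path.insert(0,'.')
from h import *
for n in("top","side"):
    im=load(n); X=cloud(im); 
    hsv=cv2.cvtColor(im["frame"],cv2.COLOR_BGR2HSV)
    print(n,-im["R"].T@im["t"])
    for name,(lo,hi),zr,xr in [("orange",((3,150,120),(14,255,255)),(.08,.17),(.3,.8,-.45,-.1)),
      ("green",((50,100,60),(75,255,255)),(-.01,.02),(.3,.8,-.5,-.1)),
      ("scangreen",((50,100,60),(75,255,255)),(.09,.13),(.3,.8,0,.3)),
      ("blue",((100,120,60),(125,255,255)),(.1,.13),(.3,.8,-.2,.2)),
      ("yel",((20,120,80),(34,255,255)),(.105,.13),(.3,.8,-.2,.2)),
      ("carton",((5,80,50),(18,200,255)),(.065,.085),(.2,.8,.1,.5)),
      ("cartonfloor",((5,80,50),(18,200,255)),(-.005,.015),(.2,.8,.1,.5))]:
        m=cv2.inRange(hsv,lo,hi)>0
        m&=(X[...,2]>zr[0])&(X[...,2]<zr[1])&(X[...,0]>xr[0])&(X[...,0]<xr[1])&(X[...,1]>xr[2])&(X[...,1]<xr[3])
        P=X[m]
        if len(P)<4: print(name,len(P));continue
        r=cv2.minAreaRect(P[:,:2].astype(np.float32)*1000)
        print(name,len(P),"med",np.median(P,0).round(3),"rect",np.round(r[0],1),np.round(r[1],1),round(r[2],1))
E
```

```text
top [ 0.39675542 -0.01828292  1.37224818]
orange 108 med [ 0.542 -0.345  0.154] rect [ 534.7 -236.5] [ 51.8 264.9] 1.9
green 1442 med [ 0.5   -0.331  0.004] rect [ 509.8 -339.4] [129.  131.2] 14.2
scangreen 181 med [0.53  0.144 0.111] rect [530.9 144.5] [50.7 30.7] 16.1
blue 897 med [0.54  0.014 0.117] rect [546.   19.8] [125.  125.7] 89.7
yel 63 med [0.59  0.043 0.119] rect [590.5  42.9] [30.6 17.5] 32.4
carton 509 med [0.468 0.346 0.075] rect [463.2 342.7] [220.  171.8] 6.1
cartonfloor 2223 med [0.431 0.346 0.005] rect [549.8 351.1] [226.2 439.2] 80.5
side [0.50329945 0.8213174  1.1307774 ]
orange 104 med [ 0.544 -0.332  0.151] rect [ 564.7 -236.1] [262.1  83.3] 81.2
green 909 med [ 0.495 -0.325  0.005] rect [ 506.6 -336.8] [127.1 134.5] 15.4
scangreen 253 med [0.528 0.146 0.11 ] rect [527.3 143.5] [53.8 35.6] 20.3
blue 773 med [0.529 0.022 0.117] rect [544.4  23.9] [120.3 125.1] 62.7
yel 80 med [0.589 0.044 0.118] rect [585.8  48.4] [33.8 30.2] 26.4
carton 1099 med [0.451 0.37  0.074] rect [464.  290.9] [218.9 276.4] 5.8
cartonfloor 3736 med [0.429 0.329 0.005] rect [559.4 337.2] [200.1 436.8] 86.0
```

View pics/z1.png

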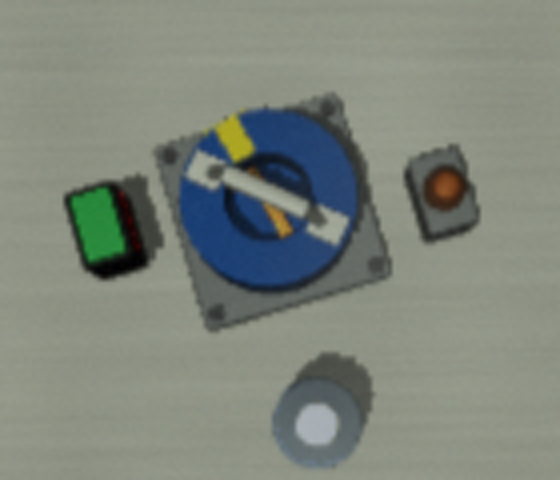

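View pics/z2.png

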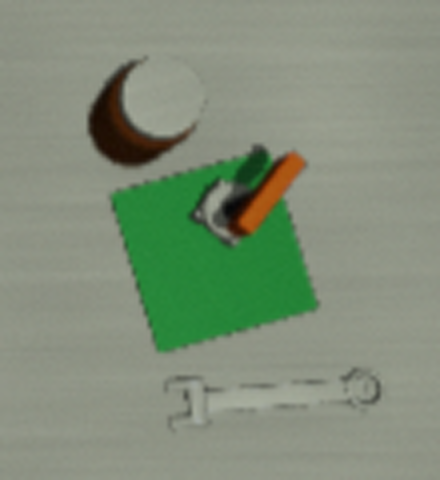

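View pics/z3.png

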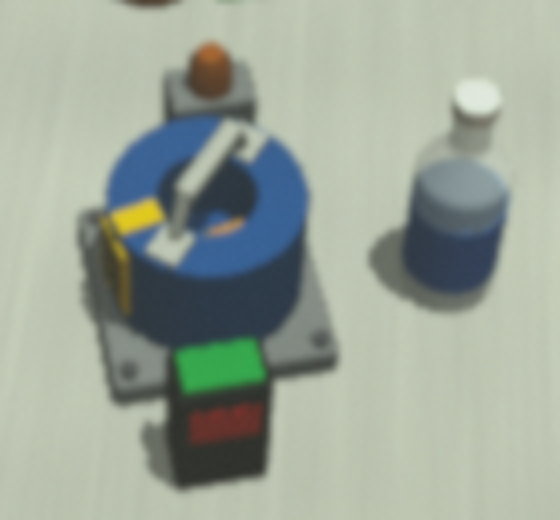

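The top view gives the scanner at about (0.53,0.144) and the drum at about (0.546,0.02). The stripe points to about 27°, so the drum needs roughly +70°. I'll refine the drum, handle, key and nearby obstacles.

```bash
cat > m.py <<'E'
import sys
from h import *
def rect(uvmask,im,z):
    v,u=np.where(uvmask); P=ray(im,np.c_[u,v],z)[:,:2]; r=cv2.minAreaRect((P*1000).astype(np.float32)); return P,r
def biggest(m):
    n,l,st,_=cv2.connectedComponentsWithStats(m.astype(np.uint8)); 
    return l==1+np.argmax(st[1:,4]) if n>1 else m
def axis(P):
    c=P.mean(0); _,_,vt=np.linalg.svd(P-c,full_matrices=False); return c,np.degrees(np.arctan2(vt[0,1],vt[0,0]))
def circ(P):
    A=np.c_[2*P,np.ones(len(P))]; s=np.linalg.lstsq(A,(P**2).sum(1),rcond=None)[0]; return s[:2],np.sqrt(s[2]+s[:2]@s[:2])
E
python3 - <<'E'
from m import *
for n in("top","side"):
    im=load(n);X=cloud(im);Z=X[...,2];hsv=cv2.cvtColor(im["frame"],cv2.COLOR_BGR2HSV)
    box=lambda a,b,c,d:(X[...,0]>a)&(X[...,0]<b)&(X[...,1]>c)&(X[...,1]<d)
    B=box(.45,.65,-.07,.11)
    # drum top rim
    m=B&(Z>.108)&(Z<.128)
    h=cv2.convexHull(np.argwhere(m)[:,::-1].astype(np.int32))[:,0]
    P=ray(im,h,.117)[:,:2]
    c,r=circ(P); print(n,"drum",c.round(4),r.round(4))
    y=cv2.inRange(hsv,(20,110,70),(36,255,255))>0
    m=biggest(y&B&(Z>.11)&(Z<.128)); v,u=np.where(m); P=ray(im,np.c_[u,v],.117)[:,:2]; print(" yellow",P.mean(0).round(4),len(P),"ang",np.degrees(np.arctan2(*(P.mean(0)-c)[::-1])).round(1))
    # brass bar
    m=B&(Z>.05)&(Z<.085)&(hsv[...,1]>110)&(hsv[...,0]<30)&(np.hypot(X[...,0]-c[0],X[...,1]-c[1])<.04); v,u=np.where(m)
    if len(v)>5: P=ray(im,np.c_[u,v],.071)[:,:2]; print(" bar",axis(P),len(P),np.nanmedian(Z[m]))
    # handle
    m=B&(Z>.135)&(Z<.17)&(hsv[...,1]<90); v,u=np.where(m); P=ray(im,np.c_[u,v],.157)[:,:2]; print(" handle",axis(P),cv2.minAreaRect((P*1000).astype(np.float32)),len(P),np.nanmedian(Z[m]))
    # scanner
    m=biggest((cv2.inRange(hsv,(45,80,50),(80,255,255))>0)&box(.45,.62,.08,.22)); P,r=rect(m,im,.111);print(" scan",P.mean(0).round(4),r,"dir",np.degrees(np.arctan2(*(P.mean(0)-c)[::-1])).round(2))
    # key paddle
    m=biggest((cv2.inRange(hsv,(2,140,110),(16,255,255))>0)&box(.4,.7,-.5,-.2)&(Z>.1)); 
    mt=m&(Z>.146); 
    for q,nm in((m,"all"),(mt,"top")):
        P,r=rect(q,im,.154); print(" key",nm,axis(P),r,len(P),np.nanmedian(Z[q]))
    m=box(.42,.62,-.43,-.25)&(Z>.015)&(Z<.06)&(hsv[...,1]<80); print(" keylow",np.nanmedian(X[m],0),m.sum(),X[m].min(0),X[m].max(0))
    for nm,bx,zz in(("jar",(.52,.68,-.35,-.2),.13),("bottle",(.36,.48,-.08,.05),.19),("gauge",(.65,.85,-.3,-.1),.12),("spray",(.65,.85,.1,.3),.17)):
        m=box(*bx)&(abs(Z-zz)<.012); 
        if m.sum()>4: print(" ",nm,np.median(X[m],0).round(3),m.sum())
    m=box(.3,.6,.2,.5)&(abs(Z-.075)<.008); P,r=rect(m,im,.075); print(" carton",r)
    m=box(*(.3,.66,-.5,-.2))&(abs(Z-.004)<.012)&(cv2.inRange(hsv,(50,100,60),(75,255,255))>0); P,r=rect(m,im,.004); print(" mat",r)
E
```

```text
top drum [0.5477 0.0191] 0.0646
 yellow [0.5904 0.0432] 64 ang 29.5
 bar (array([0.5411729 , 0.01589507]), np.float64(-152.69543556606843)) 27 0.070512781678936
 handle (array([0.54626702, 0.01926374]), np.float64(-115.96393368770686)) ((545.7498779296875, 18.072832107543945), (83.0029525756836, 14.222677230834961), 64.04653930664062) 139 0.15628923756721447
 scan [0.5309 0.1442] ((530.9973754882812, 144.23484802246094), (52.52703094482422, 31.486892700195312), 15.498387336730957) dir 97.66
 key all (array([ 0.53802357, -0.34706706]), np.float64(140.40168520903006)) ((537.2651977539062, -346.6173400878906), (12.626147270202637, 63.71127700805664), 50.90803146362305) 102 0.15442191711784564
 key top (array([ 0.53802357, -0.34706706]), np.float64(140.40168520903006)) ((537.2651977539062, -346.6173400878906), (12.626147270202637, 63.71127700805664), 50.90803146362305) 102 0.15442191711784564
 keylow [ 0.53945269 -0.33822754  0.04049285] 105 [ 0.51429984 -0.35771586  0.01679642] [ 0.58108211 -0.29391709  0.05938643]
  jar [ 0.61 -0.28  0.13] 361
  bottle [ 0.384 -0.013  0.19 ] 90
  gauge
[... 854 characters left out ...]
 0.15340677151339985
 key top (array([ 0.53416621, -0.3415295 ]), np.float64(138.41875851872334)) ((534.3842163085938, -341.667724609375), (16.101591110229492, 64.88159942626953), 50.285587310791016) 77 0.1536681065984891
 keylow [ 0.53687183 -0.33703783  0.03802963] 191 [ 0.51002596 -0.36746576  0.01542363] [ 0.5788278  -0.26054917  0.05924005]
  jar [ 0.602 -0.28   0.13 ] 341
  bottle [ 0.381 -0.007  0.19 ] 120
  gauge [ 0.758 -0.204  0.12 ] 309
  spray [0.768 0.214 0.169] 433
 carton ((458.376708984375, 344.15545654296875), (219.18251037597656, 174.1806182861328), 5.75413703918457)
 mat ((507.3968200683594, -338.3140869140625), (126.41161346435547, 124.74132537841797), 14.546507835388184)
```

```bash
cat > plan.py <<'E'
import sys,numpy as np
from scipy.spatial.transform import Rotation as Ro
from cell import robot
# usage: plan.py x y z yawdeg [stepmax_m]
x,y,z,yaw=map(float,sys.argv[1:5]); sm=float(sys.argv[5]) if len(sys.argv)>5 else .038
s=robot.observe(); p=np.array(s["eef_pos"]); R=np.array(s["orientation"])
c,si=np.cos(np.radians(yaw)),np.sin(np.radians(yaw))
Rg=np.array([[c,si,0],[si,-c,0],[0,0,-1.]]); g=np.array([x,y,z])
rv=Ro.from_matrix(R.T@Rg).as_rotvec(); n=max(int(np.ceil(max(abs(rv).max()/.12,np.linalg.norm(g-p)/sm))),1)
print("t",s["time"],"pos",p.round(4),"yaw",np.degrees(np.arctan2(R[1,0],R[0,0])).round(1),"tilt",R[:,2].round(3),"F",np.round(s["wrist_force"],1),"w",round(s["gripper_width"],4),"rows",n)
print("rot",rv.round(3))
for i in range(n):
    Ri=R@Ro.from_rotvec(rv*i/n).as_matrix()
    print([(rv/n).round(3).tolist(),(Ri.T@(g-p)/n).round(4).tolist()])
E
python3 plan.py 0.546 0.021 0.23 64
```

```text
t 0.1 pos [0.1718 0.6002 0.2302] yaw 164.0 tilt [-0.001 -0.002 -1.   ] F [ 0.2 -0.4 -0.3] w 0.0853 rows 19
rot [-0.002  0.002  1.746]
[[-0.0, 0.0, 0.092], [-0.0273, -0.0239, 0.0001]]
[[-0.0, 0.0, 0.092], [-0.0294, -0.0213, 0.0001]]
[[-0.0, 0.0, 0.092], [-0.0312, -0.0185, 0.0]]
[[-0.0, 0.0, 0.092], [-0.0328, -0.0155, 0.0]]
[[-0.0, 0.0, 0.092], [-0.0341, -0.0125, 0.0]]
[[-0.0, 0.0, 0.092], [-0.0351, -0.0093, 0.0]]
[[-0.0, 0.0, 0.092], [-0.0358, -0.006, 0.0]]
[[-0.0, 0.0, 0.092], [-0.0362, -0.0027, 0.0]]
[[-0.0, 0.0, 0.092], [-0.0363, 0.0006, 0.0]]
[[-0.0, 0.0, 0.092], [-0.0361, 0.0039, 0.0]]
[[-0.0, 0.0, 0.092], [-0.0356, 0.0072, 0.0]]
[[-0.0, 0.0, 0.092], [-0.0348, 0.0105, 0.0]]
[[-0.0, 0.0, 0.092], [-0.0336, 0.0136, 0.0]]
[[-0.0, 0.0, 0.092], [-0.0323, 0.0166, 0.0]]
[[-0.0, 0.0, 0.092], [-0.0306, 0.0195, 0.0]]
[[-0.0, 0.0, 0.092], [-0.0287, 0.0222, 0.0]]
[[-0.0, 0.0, 0.092], [-0.0265, 0.0248, 0.0]]
[[-0.0, 0.0, 0.092], [-0.0241, 0.0271, 0.0]]
[[-0.0, 0.0, 0.092], [-0.0215, 0.0292, 0.0]]
```

play_rows --steps '[[[0, 0, 0.092], [-0.027, -0.024, 0], 0.5], [[0, 0, 0.092], [-0.029, -0.021, 0], 0.5], [[0, 0, 0.092], [-0.031, -0.018, 0], 0.5], [[0, 0, 0.092], [-0.033, -0.015, 0], 0.5], [[0, 0, 0.092], [-0.034, -0.012, 0], 0.5], [[0, 0, 0.092], [-0.035, -0.009, 0], 0.5], [[0, 0, 0.092], [-0.036, -0.006, 0], 0.5], [[0, 0, 0.092], [-0.036, -0.003, 0], 0.5]]' --newtons 40

```text
time: 0.77
eef_pos: [0.3262, 0.3509, 0.2249]
orientation: [[-0.51, 0.86, -0.005], [0.86, 0.51, -0.004], [-0.001, -0.007, -1.0]]
wrist_force: [0.8, -0.2, -0.5]
gripper_width: 0.0425
```

```bash
python3 plan.py 0.546 0.021 0.23 64
```

```text
t 0.7667 pos [0.3262 0.3509 0.2249] yaw 120.7 tilt [-0.005 -0.004 -1.   ] F [ 0.8 -0.2 -0.5] w 0.0425 rows 11
rot [-0.006  0.004  0.989]
[[-0.001, 0.0, 0.09], [-0.036, 0.0019, -0.0005]]
[[-0.001, 0.0, 0.09], [-0.0357, 0.0051, -0.0005]]
[[-0.001, 0.0, 0.09], [-0.0351, 0.0083, -0.0005]]
[[-0.001, 0.0, 0.09], [-0.0342, 0.0114, -0.0005]]
[[-0.001, 0.0, 0.09], [-0.033, 0.0144, -0.0005]]
[[-0.001, 0.0, 0.09], [-0.0316, 0.0173, -0.0005]]
[[-0.001, 0.0, 0.09], [-0.0299, 0.0201, -0.0005]]
[[-0.001, 0.0, 0.09], [-0.028, 0.0227, -0.0005]]
[[-0.001, 0.0, 0.09], [-0.0258, 0.0251, -0.0005]]
[[-0.001, 0.0, 0.09], [-0.0235, 0.0273, -0.0005]]
[[-0.001, 0.0, 0.09], [-0.0209, 0.0293, -0.0005]]
```

Motion tracks the plan well.

play_rows --steps '[[[0, 0, 0.09], [-0.036, 0.002, -0.001], 0.5], [[0, 0, 0.09], [-0.036, 0.005, -0.001], 0.5], [[0, 0, 0.09], [-0.035, 0.008, -0.001], 0.5], [[0, 0, 0.09], [-0.034, 0.011, -0.001], 0.5], [[0, 0, 0.09], [-0.033, 0.014, -0.001], 0.5], [[0, 0, 0.09], [-0.032, 0.017, -0.001], 0.5], [[0, 0, 0.09], [-0.03, 0.02, -0.001], 0.5], [[0, 0, 0.09], [-0.028, 0.023, -0.001], 0.5]]'

```text
time: 1.43
eef_pos: [0.4826, 0.0928, 0.2305]
orientation: [[0.22, 0.975, -0.009], [0.976, -0.22, -0.005], [-0.007, -0.008, -1.0]]
wrist_force: [0.8, 0.0, -0.0]
gripper_width: 0.0429
```

```bash
python3 plan.py 0.546 0.021 0.21 64 0.035
```

```text
t 1.4333 pos [0.4826 0.0928 0.2305] yaw 77.3 tilt [-0.009 -0.005 -1.   ] F [ 0.8  0.  -0. ] w 0.0429 rows 3
rot [-0.007  0.008  0.232]
[[-0.002, 0.003, 0.077], [-0.0186, 0.0259, 0.0068]]
[[-0.002, 0.003, 0.077], [-0.0166, 0.0273, 0.0068]]
[[-0.002, 0.003, 0.077], [-0.0145, 0.0285, 0.0068]]
```

play_rows --steps '[[[-0.002, 0.003, 0.077], [-0.019, 0.026, 0.007], 0.5], [[-0.002, 0.003, 0.077], [-0.017, 0.027, 0.007], 0.5], [[-0.002, 0.003, 0.077], [-0.014, 0.028, 0.007], 0.5], [[0, 0, 0], [0, 0, 0], 0.5]]'

```text
time: 1.77
eef_pos: [0.5502, 0.0103, 0.2087]
orientation: [[0.457, 0.89, 0.004], [0.89, -0.457, -0.001], [0.001, 0.004, -1.0]]
wrist_force: [0.6, 0.6, 0.3]
gripper_width: 0.0425
```

```bash
python3 plan.py 0.546 0.021 0.135 64 0.02; python3 -c "
from h import *
for n in('top','side'):
    im=snap(n,1)
    c=proj(im,[.546,.021,.14])[0].astype(int)
    cv2.imwrite(f'pics/{n}1z.png',cv2.resize(im['frame'][c[1]-70:c[1]+70,c[0]-80:c[0]+80],None,fx=4,fy=4,interpolation=cv2.INTER_CUBIC))
"
```

```text
t 1.7667 pos [0.5502 0.0103 0.2087] yaw 62.8 tilt [ 0.004 -0.001 -1.   ] F [0.6 0.6 0.3] w 0.0425 rows 4
rot [ 0.004 -0.001 -0.021]
[[0.001, -0.0, -0.005], [0.0019, -0.0022, 0.0184]]
[[0.001, -0.0, -0.005], [0.0019, -0.0022, 0.0184]]
[[0.001, -0.0, -0.005], [0.0019, -0.0022, 0.0184]]
[[0.001, -0.0, -0.005], [0.0019, -0.0021, 0.0184]]
```

View pics/side1z.png

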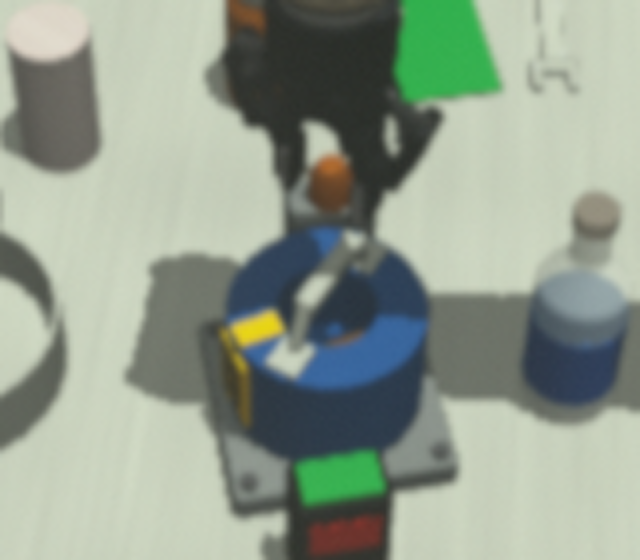

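View pics/top1z.png

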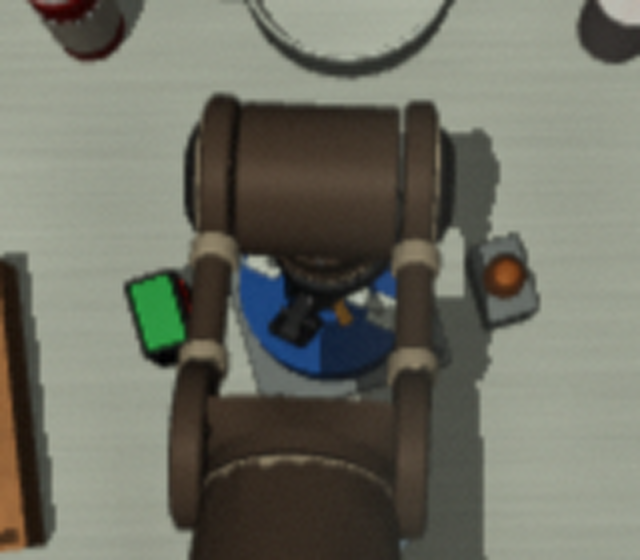

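The fingers straddle the chrome bar at about (330,265) in the side crop and look clear of everything else, so I'll descend.

play_rows --steps '[[[0, 0, -0.01], [0.004, -0.005, 0.015], 0.5], [[0, 0, -0.01], [0.004, -0.004, 0.02], 0.5], [[0, 0, 0], [0, 0, 0.015], 0.5], [[0, 0, 0], [0, 0, 0.01], 0.5], [[0, 0, 0], [0, 0, 0], 0.5]]'

```text
time: 2.28
eef_pos: [0.5401, 0.0301, 0.1485]
orientation: [[0.428, 0.904, -0.0], [0.904, -0.428, 0.004], [0.004, -0.002, -1.0]]
wrist_force: [-0.7, 0.8, 0.4]
gripper_width: 0.0424
```

```bash
python3 plan.py 0.546 0.021 0.135 64 0.02
```

```text
t 2.2833 pos [0.5401 0.0301 0.1485] yaw 64.7 tilt [-0.     0.004 -1.   ] F [-0.7  0.8  0.4] w 0.0424 rows 1
rot [-0.002 -0.004  0.012]
[[-0.002, -0.004, 0.012], [-0.0057, 0.0093, 0.0134]]
```

play_rows --steps '[[[0, 0, 0.01], [-0.005, 0.008, 0], 0.5], [[0, 0, 0], [0, 0, 0.005], 0.5], [[0, 0, 0], [0, 0, 0], 0.5]]'

```text
time: 2.53
eef_pos: [0.545, 0.0234, 0.1442]
orientation: [[0.434, 0.901, 0.0], [0.901, -0.434, 0.004], [0.004, -0.002, -1.0]]
wrist_force: [-1.0, 0.4, -0.4]
gripper_width: 0.0426
```

```bash
python3 plan.py 0.546 0.021 0.135 64 0.02
```

```text
t 2.5333 pos [0.545  0.0234 0.1442] yaw 64.3 tilt [ 0.     0.004 -1.   ] F [-1.   0.4 -0.4] w 0.0426 rows 1
rot [-0.002 -0.004  0.005]
[[-0.002, -0.004, 0.005], [-0.0018, 0.002, 0.0092]]
```

play_rows --steps '[[[0, 0, 0], [-0.001, 0.002, 0.009], 0.5], [[0, 0, 0], [0, 0, 0.001], 0.5], [[0, 0, 0], [0, 0, 0], 0.1], [[0, 0, 0], [0, 0, 0], 0], [[0, 0, 0], [0, 0, 0], 0], [[0, 0, 0], [0, 0, 0], 0], [[0, 0, 0], [0, 0, 0], 0]]' --newtons 40

```text
time: 3.12
eef_pos: [0.5487, 0.0209, 0.1354]
orientation: [[0.435, 0.9, 0.005], [0.9, -0.435, 0.004], [0.006, 0.002, -1.0]]
wrist_force: [0.6, -0.1, -1.3]
gripper_width: 0.0133
```

```bash
python3 plan.py 0.546 0.021 0.235 64 0.03|head -2
```

```text
t 3.1167 pos [0.5487 0.0209 0.1354] yaw 64.2 tilt [ 0.005  0.004 -1.   ] F [ 0.6 -0.1 -1.3] w 0.0133 rows 4
rot [ 0.002 -0.006  0.004]
```

play_rows --steps '[[[0, 0, 0], [0, 0, -0.01], 0], [[0, 0, 0], [0, 0, -0.02], 0], [[0, 0, 0], [0, 0, -0.03], 0], [[0, 0, 0], [0, 0, -0.025], 0], [[0, 0, 0], [0, 0, 0], 0]]'

```text
time: 3.53
eef_pos: [0.5454, 0.0206, 0.2226]
orientation: [[0.435, 0.9, -0.003], [0.9, -0.435, 0.005], [0.003, -0.005, -1.0]]
wrist_force: [0.7, -0.2, 0.0]
gripper_width: 0.013
```

```bash
python3 plan.py 0.430 0.340 0.21 96 0.03
```

```text
t 3.5333 pos [0.5454 0.0206 0.2226] yaw 64.2 tilt [-0.003  0.005 -1.   ] F [ 0.7 -0.2  0. ] w 0.013 rows 12
rot [-0.004 -0.004 -0.555]
[[-0.0, -0.0, -0.046], [0.0198, -0.0202, 0.0012]]
[[-0.0, -0.0, -0.046], [0.0207, -0.0193, 0.0012]]
[[-0.0, -0.0, -0.046], [0.0216, -0.0183, 0.0012]]
[[-0.0, -0.0, -0.046], [0.0224, -0.0173, 0.0012]]
[[-0.0, -0.0, -0.046], [0.0232, -0.0163, 0.0011]]
[[-0.0, -0.0, -0.046], [0.0239, -0.0152, 0.0011]]
[[-0.0, -0.0, -0.046], [0.0246, -0.014, 0.0011]]
[[-0.0, -0.0, -0.046], [0.0252, -0.0129, 0.0011]]
[[-0.0, -0.0, -0.046], [0.0258, -0.0117, 0.0011]]
[[-0.0, -0.0, -0.046], [0.0263, -0.0105, 0.0011]]
[[-0.0, -0.0, -0.046], [0.0267, -0.0093, 0.0011]]
[[-0.0, -0.0, -0.046], [0.0271, -0.008, 0.0011]]
```

play_rows --steps '[[[0, 0, -0.046], [0.02, -0.02, 0], 0], [[0, 0, -0.046], [0.021, -0.019, 0], 0], [[0, 0, -0.046], [0.022, -0.018, 0], 0], [[0, 0, -0.046], [0.022, -0.017, 0], 0], [[0, 0, -0.046], [0.023, -0.016, 0], 0], [[0, 0, -0.046], [0.024, -0.015, 0], 0], [[0, 0, -0.046], [0.025, -0.014, 0], 0], [[0, 0, -0.046], [0.025, -0.013, 0], 0]]'

```text
time: 4.2
eef_pos: [0.469, 0.2354, 0.2241]
orientation: [[0.076, 0.997, 0.004], [0.997, -0.076, 0.001], [0.001, 0.004, -1.0]]
wrist_force: [-0.0, 0.0, -1.3]
gripper_width: 0.0131
```

```bash
python3 plan.py 0.430 0.340 0.19 96 0.03
```

```text
t 4.2 pos [0.469  0.2354 0.2241] yaw 85.6 tilt [ 0.004  0.001 -1.   ] F [-0.   0.  -1.3] w 0.0131 rows 4
rot [ 0.004 -0.001 -0.181]
[[0.001, -0.0, -0.045], [0.0253, -0.0117, 0.0085]]
[[0.001, -0.0, -0.045], [0.0258, -0.0106, 0.0085]]
[[0.001, -0.0, -0.045], [0.0263, -0.0094, 0.0085]]
[[0.001, -0.0, -0.045], [0.0267, -0.0082, 0.0085]]
```

play_rows --steps '[[[0, 0, -0.045], [0.025, -0.012, 0.005], 0], [[0, 0, -0.045], [0.025, -0.011, 0.01], 0], [[0, 0, -0.04], [0.022, -0.009, 0.01], 0], [[0, 0, -0.03], [0.016, -0.006, 0.008], 0], [[0, 0, 0], [0, 0, 0], 0], [[0, 0, 0], [0, 0, 0], 0]]'

```text
time: 4.7
eef_pos: [0.4256, 0.3324, 0.1875]
orientation: [[-0.101, 0.995, 0.002], [0.995, 0.101, 0.002], [0.001, 0.002, -1.0]]
wrist_force: [0.5, 0.0, -0.9]
gripper_width: 0.013
```

```bash
python3 plan.py 0.430 0.340 0.10 96 0.02; python3 -c "
from h import *
im=snap('side',2); im=snap('top',2)"
```

```text
t 4.7 pos [0.4256 0.3324 0.1875] yaw 95.8 tilt [ 0.002  0.002 -1.   ] F [ 0.5  0.  -0.9] w 0.013 rows 5
rot [ 0.002 -0.001 -0.004]
[[0.0, -0.0, -0.001], [0.0014, 0.001, 0.0175]]
[[0.0, -0.0, -0.001], [0.0014, 0.001, 0.0175]]
[[0.0, -0.0, -0.001], [0.0014, 0.001, 0.0175]]
[[0.0, -0.0, -0.001], [0.0014, 0.001, 0.0175]]
[[0.0, -0.0, -0.001], [0.0014, 0.001, 0.0175]]
```

View pics/side2.png

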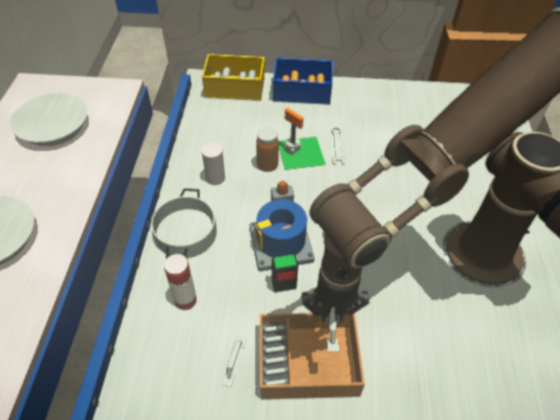

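The handle hangs in the grip over the empty bay at (333,330), and the drum's well at (283,217) is clear. Lowering it now.

play_rows --steps '[[[0, 0, 0], [0.003, 0.002, 0.02], 0], [[0, 0, 0], [0.003, 0.002, 0.03], 0], [[0, 0, 0], [0, 0, 0.035], 0], [[0, 0, 0], [0, 0, 0.03], 0], [[0, 0, 0], [0, 0, 0.01], 0], [[0, 0, 0], [0, 0, 0], 0], [[0, 0, 0], [0, 0, 0], 0]]'

```text
time: 5.38
eef_pos: [0.441, 0.3356, 0.0663]
orientation: [[-0.088, 0.996, 0.017], [0.996, 0.087, 0.008], [0.006, 0.017, -1.0]]
wrist_force: [-0.7, -0.0, -0.6]
gripper_width: 0.0132
```

```bash
python3 plan.py 0.430 0.340 0.0234 96 0.01
```

```text
t 5.3833 pos [0.441  0.3356 0.0663] yaw 95.0 tilt [ 0.017  0.008 -1.   ] F [-0.7 -0.  -0.6] w 0.0132 rows 5
rot [ 0.017 -0.006 -0.017]
[[0.003, -0.001, -0.003], [0.001, -0.0023, 0.0085]]
[[0.003, -0.001, -0.003], [0.001, -0.0022, 0.0085]]
[[0.003, -0.001, -0.003], [0.0011, -0.0022, 0.0086]]
[[0.003, -0.001, -0.003], [0.0011, -0.0022, 0.0086]]
[[0.003, -0.001, -0.003], [0.0011, -0.0021, 0.0086]]
```

play_rows --steps '[[[0.01, -0.003, -0.01], [0.003, -0.008, 0.008], 0], [[0.005, -0.003, -0.005], [0.001, -0.003, 0.01], 0], [[0, 0, 0], [0, 0, 0.008], 0], [[0, 0, 0], [0, 0, 0.004], 0], [[0, 0, 0], [0, 0, 0], 0], [[0, 0, 0], [0, 0, 0], 0]]'

```text
time: 5.88
eef_pos: [0.434, 0.3415, 0.0402]
orientation: [[-0.103, 0.995, 0.011], [0.995, 0.103, 0.006], [0.005, 0.012, -1.0]]
wrist_force: [0.3, 0.1, -1.5]
gripper_width: 0.0126
```

```bash
python3 plan.py 0.430 0.340 0.0234 96 0.005
```

```text
t 5.8833 pos [0.434  0.3415 0.0402] yaw 95.9 tilt [ 0.011  0.006 -1.   ] F [ 0.3  0.1 -1.5] w 0.0126 rows 4
rot [ 0.012 -0.005 -0.002]
[[0.003, -0.001, -0.0], [-0.0003, -0.0011, 0.0042]]
[[0.003, -0.001, -0.0], [-0.0003, -0.0011, 0.0042]]
[[0.003, -0.001, -0.0], [-0.0003, -0.0011, 0.0042]]
[[0.003, -0.001, -0.0], [-0.0003, -0.001, 0.0042]]
```

play_rows --steps '[[[0.006, -0.003, 0], [0, -0.002, 0.007], 0], [[0.004, -0.002, 0], [0, 0, 0.005], 0], [[0, 0, 0], [0, 0, 0.003], 0], [[0, 0, 0], [0, 0, 0], 0], [[0, 0, 0], [0, 0, 0], 0]]'

```text
time: 6.3
eef_pos: [0.4328, 0.3422, 0.0245]
orientation: [[-0.103, 0.995, 0.003], [0.995, 0.103, 0.001], [0.001, 0.003, -1.0]]
wrist_force: [-0.2, 0.7, -0.5]
gripper_width: 0.0132
```

```bash
python3 plan.py 0.430 0.340 0.0234 96 0.005
```

```text
t 6.3 pos [0.4328 0.3422 0.0245] yaw 95.9 tilt [ 0.003  0.001 -1.   ] F [-0.2  0.7 -0.5] w 0.0132 rows 1
rot [ 0.003 -0.001 -0.001]
[[0.003, -0.001, -0.001], [-0.0019, -0.003, 0.0011]]
```

play_rows --steps '[[[0, 0, 0], [0, 0, 0.002], 0], [[0, 0, 0], [0, 0, 0.001], 0], [[0, 0, 0], [0, 0, 0], 0]]'

```text
time: 6.55
eef_pos: [0.4333, 0.3424, 0.0239]
orientation: [[-0.103, 0.995, 0.002], [0.995, 0.103, 0.0], [0.0, 0.002, -1.0]]
wrist_force: [0.1, -0.2, -1.5]
gripper_width: 0.013
```

```bash
python3 plan.py 0.430 0.340 0.0234 96 0.005
```

```text
t 6.55 pos [0.4333 0.3424 0.0239] yaw 95.9 tilt [ 0.002  0.    -1.   ] F [ 0.1 -0.2 -1.5] w 0.013 rows 1
rot [ 0.002 -0.    -0.001]
[[0.002, -0.0, -0.001], [-0.0021, -0.0035, 0.0005]]
```

play_rows --steps '[[[0, 0, 0], [0, 0, 0.002], 0], [[0, 0, 0], [0, 0, 0.002], 0], [[0, 0, 0], [0, 0, 0.001], 0]]'

```text
time: 6.8
eef_pos: [0.4343, 0.343, 0.0235]
orientation: [[-0.103, 0.995, 0.002], [0.995, 0.103, 0.0], [0.0, 0.002, -1.0]]
wrist_force: [-0.4, -0.0, 0.6]
gripper_width: 0.0133
```

```bash
python3 plan.py 0.430 0.340 0.0234 96 0.005|head -1; python3 -c "
from h import *
im=snap('side',3); 
cv2.imwrite('pics/s3z.png',cv2.resize(im['frame'][270:410,240:400],None,fx=4,fy=4))"
```

```text
t 6.8 pos [0.4343 0.343  0.0235] yaw 95.9 tilt [ 0.002  0.    -1.   ] F [-0.4 -0.   0.6] w 0.0133 rows 2
```

View pics/s3z.png

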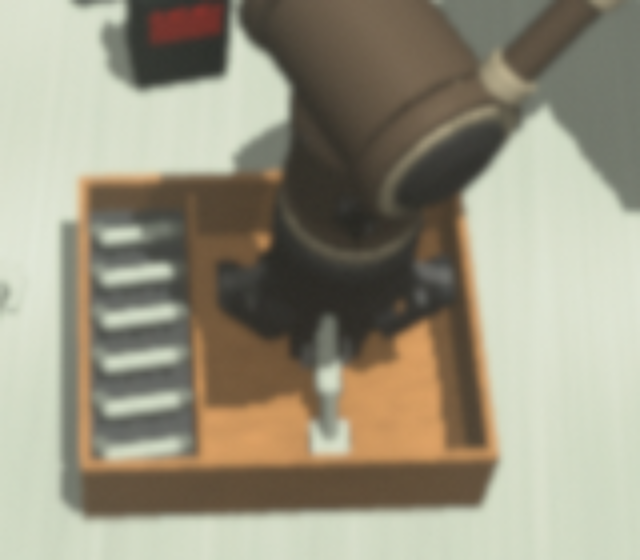

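The handle is standing on the bay floor, with a foot at (330,440) in the crop. Releasing and rising.

play_rows --steps '[[[0, 0, 0], [0, 0, 0], 0.4], [[0, 0, 0], [0, 0, 0], 0.4], [[0, 0, 0], [0, 0, 0], 0.4], [[0, 0, 0], [0, 0, -0.01], 0.4], [[0, 0, 0], [0, 0, -0.03], 0.4], [[0, 0, 0], [0, 0, -0.035], 0.4], [[0, 0, 0], [0, 0, -0.04], 0.4], [[0, 0, 0], [0, 0, -0.04], 0.4]]'

```text
time: 7.52
eef_pos: [0.4269, 0.338, 0.1726]
orientation: [[-0.103, 0.995, -0.018], [0.995, 0.103, -0.013], [-0.011, -0.019, -1.0]]
wrist_force: [0.3, 1.3, 0.4]
gripper_width: 0.0339
```

```bash
python3 plan.py 0.40 0.14 0.26 50 0.037; python3 - <<'E'
from m import *
im=snap('side',4); snap('top',4)
cv2.imwrite('pics/s4z.png',cv2.resize(im['frame'][170:410,220:400],None,fx=2.5,fy=2.5))
for n in("top","side"):
    im=load(n,4);X=cloud(im);Z=X[...,2];hsv=cv2.cvtColor(im["frame"],cv2.COLOR_BGR2HSV)
    B=(abs(X[...,0]-.546)<.09)&(abs(X[...,1]-.021)<.09)
    m=B&(Z>.108)&(Z<.128); h=cv2.convexHull(np.argwhere(m)[:,::-1].astype(np.int32))[:,0]
    c,r=circ(ray(im,h,.117)[:,:2]); print(n,c.round(4),r)
    y=cv2.inRange(hsv,(20,110,70),(36,255,255))>0
    m=biggest(y&B&(Z>.11)&(Z<.128)); v,u=np.where(m); P=ray(im,np.c_[u,v],.117)[:,:2]; print(" yellow",np.degrees(np.arctan2(*(P.mean(0)-c)[::-1])).round(1),len(P))
    m=B&(Z<.085)&(hsv[...,1]>110)&(hsv[...,0]<30)&(np.hypot(X[...,0]-c[0],X[...,1]-c[1])<.045); v,u=np.where(m)
    if len(v)>5: P=ray(im,np.c_[u,v],.071)[:,:2]; print(" bar",axis(P),len(P),cv2.minAreaRect((P*1000).astype(np.float32)))
E
```

```text
t 7.5167 pos [0.4269 0.338  0.1726] yaw 95.9 tilt [-0.018 -0.013 -1.   ] F [0.3 1.3 0.4] w 0.0339 rows 7
rot [-0.013  0.018  0.801]
[[-0.002, 0.003, 0.114], [-0.0279, -0.007, -0.0121]]
[[-0.002, 0.003, 0.114], [-0.0284, -0.0037, -0.0121]]
[[-0.002, 0.003, 0.114], [-0.0287, -0.0004, -0.0122]]
[[-0.002, 0.003, 0.114], [-0.0285, 0.0029, -0.0123]]
[[-0.002, 0.003, 0.114], [-0.0279, 0.0061, -0.0123]]
[[-0.002, 0.003, 0.114], [-0.027, 0.0093, -0.0124]]
[[-0.002, 0.003, 0.114], [-0.0257, 0.0124, -0.0124]]
top [0.5477 0.0191] 0.06452041165528355
 yellow 29.4 64
 bar (array([0.55016299, 0.02048786]), np.float64(-152.06680208313205)) 54 ((550.3243408203125, 20.597013473510742), (56.545135498046875, 8.193115234375), 28.36604118347168)
side [0.5449 0.0231] 0.06678233656466476
 yellow 24.3 76
```

View pics/s4z.png

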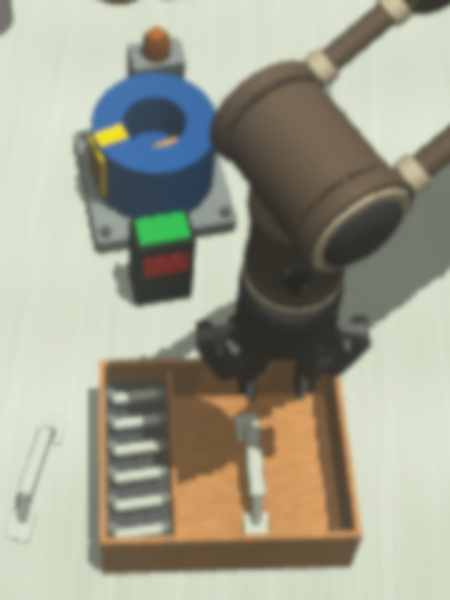

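View pics/top4.png

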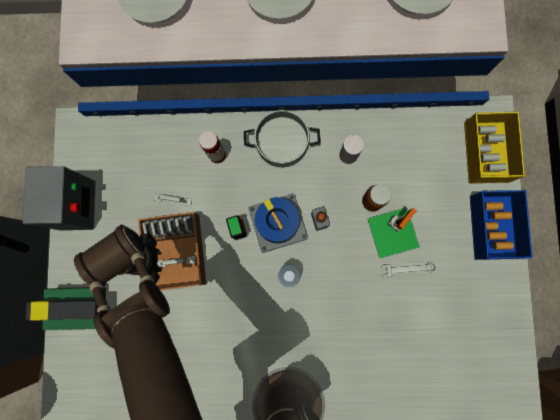

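The handle stands in the bay at (253,470) in the crop. The bar reads about 28° at the drum centre, which is about (0.547,0.021). Now to the key.

```bash
python3 plan.py 0.5 0.0 0.28 28 0.037
```

```text
t 7.6167 pos [0.4328 0.342  0.18  ] yaw 95.9 tilt [-0.002 -0.003 -1.   ] F [ 0.9  1.1 -0.4] w 0.0342 rows 10
rot [-1.000e-03  4.000e-03  1.185e+00]
[[-0.0, 0.0, 0.119], [-0.0347, 0.0031, -0.0099]]
[[-0.0, 0.0, 0.119], [-0.0341, 0.0072, -0.0099]]
[[-0.0, 0.0, 0.119], [-0.033, 0.0112, -0.01]]
[[-0.0, 0.0, 0.119], [-0.0315, 0.015, -0.01]]
[[-0.0, 0.0, 0.119], [-0.0295, 0.0186, -0.01]]
[[-0.0, 0.0, 0.119], [-0.027, 0.022, -0.01]]
[[-0.0, 0.0, 0.119], [-0.0242, 0.025, -0.01]]
[[-0.0, 0.0, 0.119], [-0.0211, 0.0277, -0.01]]
[[-0.0, 0.0, 0.119], [-0.0177, 0.03, -0.01]]
[[-0.0, 0.0, 0.119], [-0.014, 0.0319, -0.01]]
```

play_rows --steps '[[[0, 0, 0.119], [-0.035, 0.003, -0.012], 0.45], [[0, 0, 0.119], [-0.034, 0.007, -0.012], 0.45], [[0, 0, 0.119], [-0.033, 0.011, -0.012], 0.45], [[0, 0, 0.119], [-0.032, 0.015, -0.012], 0.45], [[0, 0, 0.119], [-0.03, 0.019, -0.012], 0.45], [[0, 0, 0.119], [-0.027, 0.022, -0.01], 0.45], [[0, 0, 0.119], [-0.024, 0.025, -0.01], 0.45], [[0, 0, 0.119], [-0.021, 0.028, -0.01], 0.45]]'

```text
time: 8.28
eef_pos: [0.4815, 0.0627, 0.2742]
orientation: [[0.77, 0.638, 0.001], [0.638, -0.77, 0.002], [0.002, -0.0, -1.0]]
wrist_force: [2.2, 0.5, 0.5]
gripper_width: 0.0386
```

```bash
python3 plan.py 0.52 -0.28 0.27 -39.6 0.037
```

```text
t 8.2833 pos [0.4815 0.0627 0.2742] yaw 39.6 tilt [ 0.001  0.002 -1.   ] F [2.2 0.5 0.5] w 0.0386 rows 12
rot [-2.000e-03 -1.000e-03  1.383e+00]
[[-0.0, -0.0, 0.115], [-0.0157, 0.024, 0.0003]]
[[-0.0, -0.0, 0.115], [-0.0129, 0.0257, 0.0003]]
[[-0.0, -0.0, 0.115], [-0.0098, 0.027, 0.0003]]
[[-0.0, -0.0, 0.115], [-0.0067, 0.028, 0.0003]]
[[-0.0, -0.0, 0.115], [-0.0034, 0.0285, 0.0003]]
[[-0.0, -0.0, 0.115], [-0.0001, 0.0287, 0.0003]]
[[-0.0, -0.0, 0.115], [0.0032, 0.0286, 0.0003]]
[[-0.0, -0.0, 0.115], [0.0065, 0.028, 0.0003]]
[[-0.0, -0.0, 0.115], [0.0096, 0.0271, 0.0003]]
[[-0.0, -0.0, 0.115], [0.0127, 0.0258, 0.0003]]
[[-0.0, -0.0, 0.115], [0.0156, 0.0241, 0.0003]]
[[-0.0, -0.0, 0.115], [0.0182, 0.0222, 0.0003]]
```

play_rows --steps '[[[0, 0, 0.115], [-0.016, 0.024, 0], 0.45], [[0, 0, 0.115], [-0.013, 0.026, 0], 0.45], [[0, 0, 0.115], [-0.01, 0.027, 0], 0.45], [[0, 0, 0.115], [-0.007, 0.028, 0], 0.45], [[0, 0, 0.115], [-0.003, 0.028, 0], 0.45], [[0, 0, 0.115], [0, 0.029, 0], 0.45], [[0, 0, 0.115], [0.003, 0.029, 0], 0.45], [[0, 0, 0.115], [0.006, 0.028, 0], 0.45]]'

```text
time: 8.95
eef_pos: [0.5012, -0.1803, 0.2766]
orientation: [[0.961, -0.276, 0.009], [-0.276, -0.961, 0.001], [0.008, -0.004, -1.0]]
wrist_force: [0.6, 0.4, 0.2]
gripper_width: 0.0383
```

```bash
python3 plan.py 0.536 -0.344 0.23 -39.6 0.03
```

```text
t 8.95 pos [ 0.5012 -0.1803  0.2766] yaw -16.0 tilt [ 0.009  0.001 -1.   ] F [0.6 0.4 0.2] w 0.0383 rows 6
rot [-0.005 -0.007  0.412]
[[-0.001, -0.001, 0.069], [0.013, 0.0247, 0.0078]]
[[-0.001, -0.001, 0.069], [0.0147, 0.0237, 0.0078]]
[[-0.001, -0.001, 0.069], [0.0163, 0.0226, 0.0078]]
[[-0.001, -0.001, 0.069], [0.0178, 0.0215, 0.0078]]
[[-0.001, -0.001, 0.069], [0.0193, 0.0202, 0.0078]]
[[-0.001, -0.001, 0.069], [0.0206, 0.0188, 0.0078]]
```

play_rows --steps '[[[0, 0, 0.07], [0.013, 0.025, 0.002], 0.45], [[0, 0, 0.07], [0.015, 0.024, 0.004], 0.45], [[0, 0, 0.07], [0.016, 0.023, 0.008], 0.45], [[0, 0, 0.06], [0.017, 0.02, 0.008], 0.45], [[0, 0, 0.04], [0.013, 0.015, 0.008], 0.45], [[0, 0, 0.02], [0.006, 0.006, 0.003], 0.45], [[0, 0, 0], [0, 0, 0], 0.45], [[0, 0, 0], [0, 0, 0], 0.45]]'

```text
time: 9.62
eef_pos: [0.5252, -0.329, 0.2394]
orientation: [[0.804, -0.595, 0.007], [-0.595, -0.804, 0.002], [0.004, -0.005, -1.0]]
wrist_force: [0.3, 0.9, -0.5]
gripper_width: 0.0383
```

```bash
python3 plan.py 0.536 -0.344 0.19 -39.6 0.03; python3 -c "
from h import *
im=snap('side',5);im2=snap('top',5)
a=cv2.resize(im['frame'][70:190,220:360],None,fx=2.5,fy=2.5);b=cv2.resize(im2['frame'][170:290,330:470],None,fx=2.5,fy=2.5)
cv2.imwrite('pics/s5z.png',np.hstack([a,b]))"
```

```text
t 9.6167 pos [ 0.5252 -0.329   0.2394] yaw -36.5 tilt [ 0.007  0.002 -1.   ] F [ 0.3  0.9 -0.5] w 0.0383 rows 2
rot [-0.006 -0.004  0.054]
[[-0.003, -0.002, 0.027], [0.0087, 0.0029, 0.0247]]
[[-0.003, -0.002, 0.027], [0.0088, 0.0026, 0.0247]]
```

View pics/s5z.png

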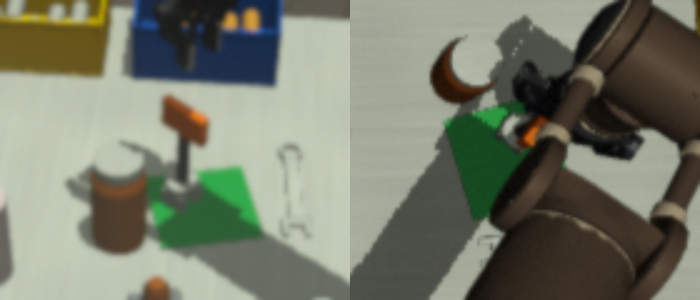

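play_rows --steps '[[[0, 0, 0.027], [0.008, 0.003, 0.02], 0.45], [[0, 0, 0.02], [0.007, 0.002, 0.025], 0.45], [[0, 0, 0], [0, 0, 0.01], 0.45], [[0, 0, 0], [0, 0, 0], 0.45], [[0, 0, 0], [0, 0, 0], 0.45]]'

```text
time: 10.13
eef_pos: [0.5377, -0.3361, 0.1891]
orientation: [[0.78, -0.625, 0.013], [-0.626, -0.78, -0.001], [0.011, -0.008, -1.0]]
wrist_force: [0.8, -1.0, 0.8]
gripper_width: 0.0385
```

```bash
python3 plan.py 0.536 -0.344 0.12 -39.6 0.03
```

```text
t 10.1333 pos [ 0.5377 -0.3361  0.1891] yaw -38.7 tilt [ 0.013 -0.001 -1.   ] F [ 0.8 -1.   0.8] w 0.0385 rows 3
rot [-0.008 -0.011  0.015]
[[-0.003, -0.004, 0.005], [0.001, 0.0026, 0.023]]
[[-0.003, -0.004, 0.005], [0.0011, 0.0025, 0.023]]
[[-0.003, -0.004, 0.005], [0.0011, 0.0025, 0.023]]
```

play_rows --steps '[[[-0.004, -0.005, 0.008], [0.002, 0.005, 0.005], 0.45], [[-0.004, -0.005, 0.005], [0.001, 0.003, 0.01], 0.45], [[0, 0, 0], [0, 0, 0], 0.45], [[0, 0, 0], [0, 0, 0], 0.45]]'

```text
time: 10.47
eef_pos: [0.5365, -0.3441, 0.1772]
orientation: [[0.773, -0.634, 0.004], [-0.634, -0.773, -0.004], [0.005, 0.001, -1.0]]
wrist_force: [0.0, -0.7, 0.5]
gripper_width: 0.0383
```

```bash
python3 plan.py 0.536 -0.344 0.12 -39.6 0.03
```

```text
t 10.4667 pos [ 0.5365 -0.3441  0.1772] yaw -39.4 tilt [ 0.004 -0.004 -1.   ] F [ 0.  -0.7  0.5] w 0.0383 rows 2
rot [ 0.001 -0.005  0.004]
[[0.0, -0.003, 0.002], [-0.0004, 0.0001, 0.0286]]
[[0.0, -0.003, 0.002], [-0.0003, 0.0001, 0.0286]]
```

play_rows --steps '[[[0, -0.003, 0.003], [0, 0, 0.012], 0.45], [[0, 0, 0], [0, 0, 0.012], 0.45], [[0, 0, 0], [0, 0, 0.01], 0.45], [[0, 0, 0], [0, 0, 0.005], 0.45], [[0, 0, 0], [0, 0, 0], 0.45]]'

```text
time: 10.88
eef_pos: [0.5367, -0.3447, 0.1349]
orientation: [[0.771, -0.637, 0.002], [-0.637, -0.771, -0.002], [0.003, 0.0, -1.0]]
wrist_force: [-0.8, 0.6, -0.8]
gripper_width: 0.0384
```

```bash
python3 plan.py 0.536 -0.344 0.12 -39.6 0.03
```

```text
t 10.8833 pos [ 0.5367 -0.3447  0.1349] yaw -39.6 tilt [ 0.002 -0.002 -1.   ] F [-0.8  0.6 -0.8] w 0.0384 rows 1
rot [ 0.    -0.003  0.   ]
[[0.0, -0.003, 0.0], [-0.001, -0.0001, 0.0149]]
```

play_rows --steps '[[[0, 0, 0], [0, 0, 0.011], 0.45], [[0, 0, 0], [0, 0, 0.002], 0.45], [[0, 0, 0], [0, 0, 0], 0.45], [[0, 0, 0], [0, 0, 0], 0.2], [[0, 0, 0], [0, 0, 0], 0.1], [[0, 0, 0], [0, 0, 0], 0], [[0, 0, 0], [0, 0, 0], 0], [[0, 0, 0], [0, 0, 0], 0]]' --newtons 60

```text
time: 11.55
eef_pos: [0.5359, -0.3443, 0.1188]
orientation: [[0.771, -0.637, -0.0], [-0.637, -0.771, -0.001], [0.0, 0.001, -1.0]]
wrist_force: [0.0, -0.2, -1.3]
gripper_width: 0.0134
```

```bash
python3 plan.py 0.536 -0.344 0.12 -39.6 0.03; python3 -c "
from h import *
im=snap('side',6)
cv2.imwrite('pics/s6z.png',cv2.resize(im['frame'][70:190,220:360],None,fx=4,fy=4))"
```

```text
t 11.55 pos [ 0.5359 -0.3443  0.1188] yaw -39.6 tilt [-0.    -0.001 -1.   ] F [ 0.  -0.2 -1.3] w 0.0134 rows 1
rot [ 0.001 -0.     0.   ]
[[0.001, -0.0, 0.0], [-0.0001, -0.0003, -0.0012]]
```

View pics/s6z.png

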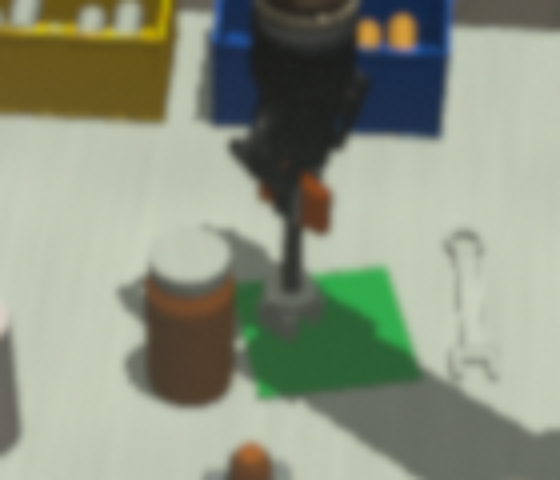

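play_rows --steps '[[[0, 0, 0], [0, 0, -0.01], 0], [[0, 0, 0], [0, 0, -0.02], 0], [[0, 0, 0], [0, 0, -0.025], 0], [[0, 0, 0], [0, 0, -0.025], 0], [[0, 0, 0], [0, 0, -0.025], 0], [[0, 0, 0], [0, 0, -0.02], 0], [[0, 0, 0], [0, 0, -0.01], 0], [[0, 0, 0], [0, 0, 0], 0]]'

```text
time: 12.27
eef_pos: [0.5324, -0.3409, 0.2575]
orientation: [[0.771, -0.637, -0.01], [-0.637, -0.771, 0.008], [-0.013, 0.0, -1.0]]
wrist_force: [0.6, -0.6, -3.4]
gripper_width: 0.0132
```

```bash
python3 plan.py 0.5465 0.021 0.285 28 0.03
```

```text
t 12.2667 pos [ 0.5324 -0.3409  0.2575] yaw -39.6 tilt [-0.01   0.008 -1.   ] F [ 0.6 -0.6 -3.4] w 0.0132 rows 13
rot [-0.007  0.012 -1.179]
[[-0.001, 0.001, -0.091], [-0.0169, -0.0222, -0.0019]]
[[-0.001, 0.001, -0.091], [-0.0148, -0.0236, -0.0019]]
[[-0.001, 0.001, -0.091], [-0.0126, -0.0248, -0.002]]
[[-0.001, 0.001, -0.091], [-0.0103, -0.0259, -0.002]]
[[-0.001, 0.001, -0.091], [-0.008, -0.0267, -0.002]]
[[-0.001, 0.001, -0.091], [-0.0055, -0.0273, -0.002]]
[[-0.001, 0.001, -0.091], [-0.003, -0.0277, -0.002]]
[[-0.001, 0.001, -0.091], [-0.0005, -0.0279, -0.0021]]
[[-0.001, 0.001, -0.091], [0.0021, -0.0278, -0.0021]]
[[-0.001, 0.001, -0.091], [0.0046, -0.0275, -0.0021]]
[[-0.001, 0.001, -0.091], [0.007, -0.027, -0.0021]]
[[-0.001, 0.001, -0.091], [0.0095, -0.0262, -0.0021]]
[[-0.001, 0.001, -0.091], [0.0118, -0.0252, -0.0021]]
```

play_rows --steps '[[[-0.003, 0.004, -0.09], [-0.017, -0.022, -0.006], 0], [[-0.003, 0.004, -0.09], [-0.015, -0.023, -0.005], 0], [[-0.001, 0.001, -0.09], [-0.013, -0.025, -0.003], 0], [[0, 0, -0.09], [-0.01, -0.026, -0.002], 0], [[0, 0, -0.09], [-0.008, -0.027, -0.002], 0], [[0, 0, -0.09], [-0.005, -0.027, -0.002], 0], [[0, 0, -0.09], [-0.003, -0.028, -0.002], 0], [[0, 0, -0.09], [0, -0.028, -0.002], 0]]'

```text
time: 12.93
eef_pos: [0.5343, -0.1141, 0.2725]
orientation: [[0.998, 0.052, -0.018], [0.052, -0.999, -0.002], [-0.018, 0.001, -1.0]]
wrist_force: [0.5, 0.8, -2.4]
gripper_width: 0.013
```

```bash
python3 plan.py 0.5465 0.021 0.285 28 0.03
```

```text
t 12.9333 pos [ 0.5343 -0.1141  0.2725] yaw 3.0 tilt [-0.018 -0.002 -1.   ] F [ 0.5  0.8 -2.4] w 0.013 rows 5
rot [-0.003  0.018 -0.436]
[[-0.001, 0.004, -0.087], [0.0038, -0.0269, -0.0026]]
[[-0.001, 0.004, -0.087], [0.0061, -0.0264, -0.0026]]
[[-0.001, 0.004, -0.087], [0.0084, -0.0258, -0.0026]]
[[-0.001, 0.004, -0.087], [0.0107, -0.0249, -0.0026]]
[[-0.001, 0.004, -0.087], [0.0128, -0.0239, -0.0025]]
```

play_rows --steps '[[[0, 0.005, -0.087], [0.004, -0.027, -0.003], 0], [[0, 0.005, -0.087], [0.006, -0.026, -0.003], 0], [[0, 0.004, -0.08], [0.008, -0.025, -0.003], 0], [[0, 0.003, -0.06], [0.008, -0.018, -0.003], 0], [[0, 0, -0.03], [0.005, -0.01, -0.002], 0], [[0, 0, 0], [0, 0, 0], 0], [[0, 0, 0], [0, 0, 0], 0]]'

```text
time: 13.52
eef_pos: [0.5368, 0.0088, 0.2771]
orientation: [[0.912, 0.41, -0.018], [0.41, -0.912, 0.007], [-0.013, -0.013, -1.0]]
wrist_force: [-0.2, -0.7, -4.5]
gripper_width: 0.0132
```

```bash
python3 plan.py 0.5465 0.021 0.285 28 0.03; python3 -c "
from h import *
im=snap('side',7);im2=snap('top',7)
a=cv2.resize(im['frame'][130:290,210:350],None,fx=2.5,fy=2.5);b=cv2.resize(im2['frame'][140:300,210:350],None,fx=2.5,fy=2.5)
cv2.imwrite('pics/s7z.png',np.hstack([a,b]))"
```

```text
t 13.5167 pos [0.5368 0.0088 0.2771] yaw 24.2 tilt [-0.018  0.007 -1.   ] F [-0.2 -0.7 -4.5] w 0.0132 rows 1
rot [-0.014  0.013 -0.066]
[[-0.014, 0.013, -0.066], [0.0138, -0.0072, -0.008]]
```

View pics/s7z.png

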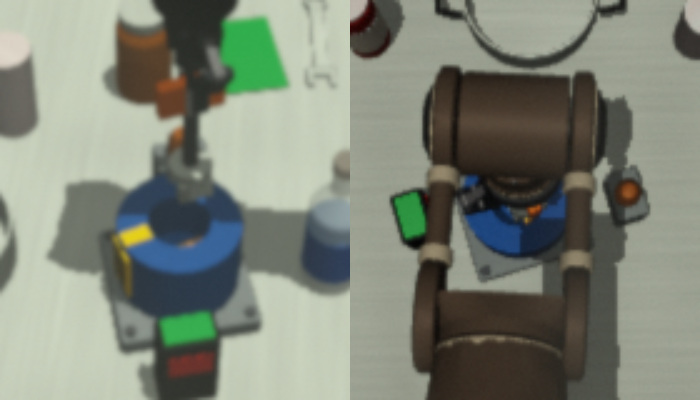

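play_rows --steps '[[[-0.012, 0.011, -0.04], [0.008, -0.004, -0.004], 0], [[-0.006, 0.006, -0.025], [0.004, -0.002, -0.002], 0], [[0, 0, 0], [0, 0, 0], 0], [[0, 0, 0], [0, 0, 0], 0]]'

```text
time: 13.95
eef_pos: [0.5463, 0.0155, 0.283]
orientation: [[0.884, 0.467, 0.007], [0.467, -0.884, -0.004], [0.005, 0.007, -1.0]]
wrist_force: [0.4, -0.2, -3.9]
gripper_width: 0.0133
```

```bash
python3 plan.py 0.5465 0.021 0.25 28 0.03
```

```text
t 13.95 pos [0.5463 0.0155 0.283 ] yaw 27.9 tilt [ 0.007 -0.004 -1.   ] F [ 0.4 -0.2 -3.9] w 0.0133 rows 2
rot [ 0.007 -0.005 -0.003]
[[0.004, -0.002, -0.001], [0.0013, -0.0025, 0.0165]]
[[0.004, -0.002, -0.001], [0.0013, -0.0024, 0.0165]]
```

play_rows --steps '[[[0.004, -0.003, 0], [0.002, -0.004, 0.008], 0], [[0.003, -0.002, 0], [0.001, -0.001, 0.012], 0], [[0, 0, 0], [0, 0, 0.008], 0], [[0, 0, 0], [0, 0, 0], 0], [[0, 0, 0], [0, 0, 0], 0]]'

```text
time: 14.37
eef_pos: [0.5465, 0.0209, 0.2515]
orientation: [[0.885, 0.466, -0.002], [0.466, -0.885, -0.0], [-0.002, -0.001, -1.0]]
wrist_force: [-1.3, -0.1, -3.0]
gripper_width: 0.0133
```

```bash
python3 plan.py 0.5465 0.021 0.24 28 0.03; python3 - <<'E'
from m import *
im=snap('side',8);X=cloud(im)
u=proj(im,[[.5465,.021,.117],[.5449,.0231,.117],[.5465,.021,.15]]);print(u.round(1))
a=cv2.resize(im['frame'][150:260,230:340],None,fx=5,fy=5,interpolation=cv2.INTER_CUBIC);cv2.imwrite('pics/s8z.png',a)
m=(np.hypot(X[...,0]-.546,X[...,1]-.021)<.045)&(X[...,2]>.13)&(X[...,2]<.185)
for v in np.unique(np.where(m)[0]):
    q=np.where(m[v])[0]; print(v,q.min(),q.max(),(q.min()+q.max())/2,np.median(X[v,q],0).round(3))
E
```

```text
t 14.3667 pos [0.5465 0.0209 0.2515] yaw 27.8 tilt [-0.002 -0.    -1.   ] F [-1.3 -0.1 -3. ] w 0.0133 rows 1
rot [-0.001  0.002 -0.004]
[[-0.001, 0.002, -0.004], [0.0001, -0.0001, 0.0115]]
[[280.5 218.3]
 [281.  219. ]
 [280.7 210.1]]
199 276 285 280.5 [0.557 0.004 0.171]
200 275 287 281.0 [0.547 0.006 0.173]
201 274 288 281.0 [0.547 0.011 0.173]
202 273 288 280.5 [0.548 0.014 0.174]
203 273 289 281.0 [0.546 0.018 0.173]
204 272 289 280.5 [0.547 0.022 0.175]
205 272 289 280.5 [0.547 0.025 0.173]
206 272 289 280.5 [0.547 0.027 0.173]
207 272 289 280.5 [0.547 0.03  0.173]
208 272 289 280.5 [0.546 0.033 0.173]
209 272 289 280.5 [0.545 0.036 0.173]
210 272 289 280.5 [0.546 0.038 0.171]
211 272 290 281.0 [0.545 0.039 0.17 ]
212 273 290 281.5 [0.543 0.039 0.165]
213 276 290 283.0 [0.539 0.04  0.163]
214 276 290 283.0 [0.54  0.039 0.158]
215 276 290 283.0 [0.539 0.039 0.155]
216 276 290 283.0 [0.539 0.039 0.149]
217 276 288 282.0 [0.542 0.04  0.147]
218 276 286 281.0 [0.544 0.041 0.144]
219 277 283 280.0 [0.546 0.044 0.143]
220 277 280 278.5 [0.55  0.046 0.142]
```

View pics/s8z.png

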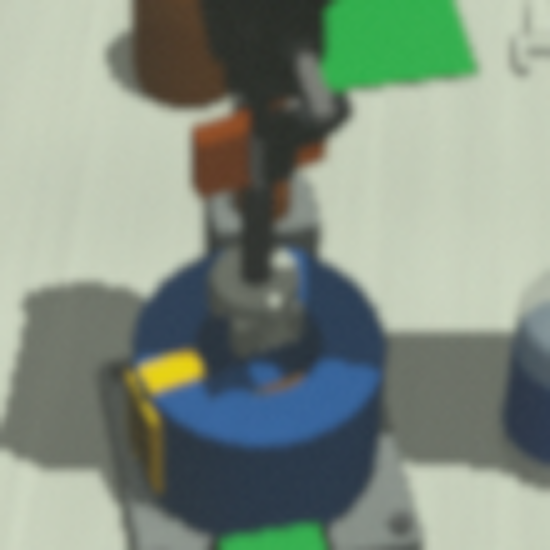

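The collar (columns 272–289) is centred over the well to within about 2 mm in the side view, and the key x is along the bar. Lowering it into the well.

play_rows --steps '[[[0, 0, -0.003], [0, 0, 0.01], 0], [[0, 0, 0], [0, 0, 0.01], 0], [[0, 0, 0], [0, 0, 0.01], 0], [[0, 0, 0], [0, 0, 0.008], 0], [[0, 0, 0], [0, 0, 0], 0], [[0, 0, 0], [0, 0, 0], 0]]'

```text
time: 14.92
eef_pos: [0.5457, 0.0207, 0.2086]
orientation: [[0.883, 0.469, -0.004], [0.469, -0.883, -0.001], [-0.004, -0.001, -1.0]]
wrist_force: [0.2, -0.3, -3.4]
gripper_width: 0.0133
```

```bash
python3 plan.py 0.5465 0.021 0.190 28 0.03
```

```text
t 14.9167 pos [0.5457 0.0207 0.2086] yaw 27.9 tilt [-0.004 -0.001 -1.   ] F [ 0.2 -0.3 -3.4] w 0.0133 rows 1
rot [-0.001  0.004 -0.001]
[[-0.001, 0.004, -0.001], [0.0009, 0.0002, 0.0186]]
```

play_rows --steps '[[[0, 0.004, 0], [0.001, 0, 0.008], 0], [[0, 0, 0], [0, 0, 0.008], 0], [[0, 0, 0], [0, 0, 0.002], 0], [[0, 0, 0], [0, 0, 0], 0]]'

```text
time: 15.25
eef_pos: [0.5471, 0.0212, 0.1891]
orientation: [[0.883, 0.469, 0.001], [0.469, -0.883, 0.002], [0.002, -0.001, -1.0]]
wrist_force: [-0.0, 0.6, -3.5]
gripper_width: 0.0136
```

```bash
python3 plan.py 0.5465 0.021 0.1730 28 0.03; python3 - <<'E'
from m import *
im=snap('side',9)
a=cv2.resize(im['frame'][150:260,230:340],None,fx=5,fy=5,interpolation=cv2.INTER_CUBIC);cv2.imwrite('pics/s9z.png',a)
E
```

```text
t 15.25 pos [0.5471 0.0212 0.1891] yaw 27.9 tilt [ 0.001  0.002 -1.   ] F [-0.   0.6 -3.5] w 0.0136 rows 1
rot [-0.001 -0.002 -0.001]
[[-0.001, -0.002, -0.001], [-0.0007, -0.0001, 0.0161]]
```

View pics/s9z.png

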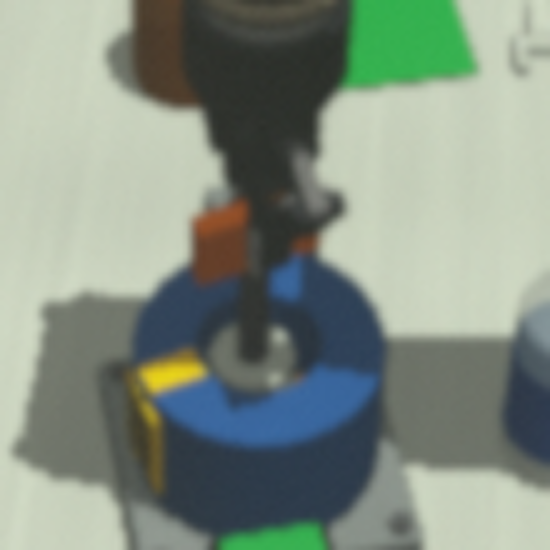

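The collar is centred in the well at (253,360). I'll go on in small steps and watch the force.

play_rows --steps '[[[0, 0, 0], [0, 0, 0.004], 0], [[0, 0, 0], [0, 0, 0.004], 0], [[0, 0, 0], [0, 0, 0.002], 0]]'

```text
time: 15.55
eef_pos: [0.5482, 0.0212, 0.1798]
orientation: [[0.883, 0.469, 0.004], [0.469, -0.883, 0.001], [0.004, 0.001, -1.0]]
wrist_force: [0.3, 0.6, -2.5]
gripper_width: 0.0134
```

```bash
python3 plan.py 0.5465 0.021 0.1730 28 0.03
```

```text
t 15.55 pos [0.5482 0.0212 0.1798] yaw 27.9 tilt [ 0.004  0.001 -1.   ] F [ 0.3  0.6 -2.5] w 0.0134 rows 1
rot [ 0.001 -0.004 -0.001]
[[0.001, -0.004, -0.001], [-0.0017, -0.0006, 0.0068]]
```

play_rows --steps '[[[0.001, -0.004, 0], [-0.001, 0, 0.003], 0], [[0, 0, 0], [0, 0, 0.001], 0], [[0, 0, 0], [0, 0, 0], 0]]'

```text
time: 15.8
eef_pos: [0.5472, 0.0207, 0.175]
orientation: [[0.883, 0.469, -0.001], [0.469, -0.883, 0.0], [-0.001, -0.001, -1.0]]
wrist_force: [0.1, 0.0, -3.4]
gripper_width: 0.0133
```

```bash
python3 plan.py 0.5465 0.021 0.1760 97.5 0.03|head -3
```

```text
t 15.8 pos [0.5472 0.0207 0.175 ] yaw 27.9 tilt [-0.001  0.    -1.   ] F [ 0.1  0.  -3.4] w 0.0133 rows 11
rot [-1.000e-03  0.000e+00 -1.214e+00]
[[-0.0, 0.0, -0.11], [-0.0, -0.0001, -0.0001]]
```

play_rows --steps '[[[0, 0, -0.05], [0, 0, 0], 0], [[0, 0, -0.07], [0, 0, 0], 0], [[0, 0, -0.08], [0, 0, 0], 0], [[0, 0, -0.08], [0, 0, 0], 0], [[0, 0, -0.05], [0, 0, 0], 0], [[0, 0, 0], [0, 0, 0], 0]]'

```text
time: 16.3
eef_pos: [0.5473, 0.02, 0.1749]
orientation: [[0.673, 0.739, -0.001], [0.739, -0.673, -0.001], [-0.001, 0.0, -1.0]]
wrist_force: [-0.6, 0.3, -4.0]
gripper_width: 0.0133
```

```bash
python3 plan.py 0.5465 0.021 0.1760 97.5 0.03|head -3;  python3 - <<'E'
from m import *
from cell import robot
print(np.round(robot.observe()["torque"],2))
im=snap('side',10)
a=cv2.resize(im['frame'][150:260,230:340],None,fx=5,fy=5,interpolation=cv2.INTER_CUBIC);cv2.imwrite('pics/s10z.png',a)
E
```

```text
t 16.3 pos [0.5473 0.02   0.1749] yaw 47.7 tilt [-0.001 -0.001 -1.   ] F [-0.6  0.3 -4. ] w 0.0133 rows 8
rot [-0.     0.001 -0.87 ]
[[-0.0, 0.0, -0.109], [0.0, -0.0002, -0.0001]]
[ 0.03 -0.   -0.  ]
```

View pics/s10z.png

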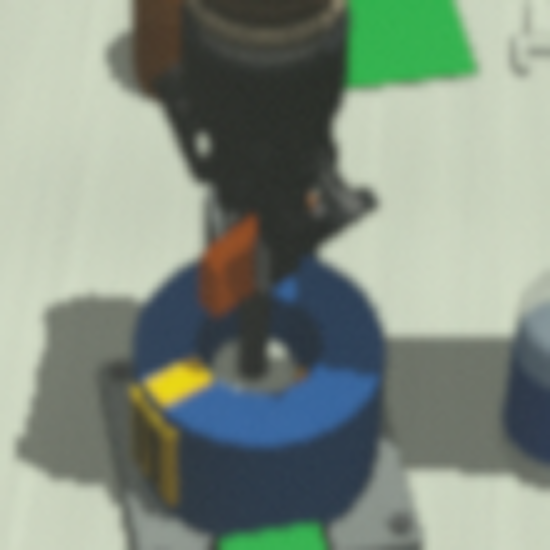

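The drum is turning with the key: the label is now visible at (155,445). Continuing.

play_rows --steps '[[[0, 0, -0.07], [0.001, 0, 0], 0], [[0, 0, -0.08], [0, 0, 0], 0], [[0, 0, -0.08], [0, 0, 0], 0], [[0, 0, -0.08], [0, 0, 0], 0], [[0, 0, -0.08], [0, 0, 0], 0], [[0, 0, -0.08], [0, 0, 0], 0], [[0, 0, -0.06], [0, 0, 0], 0], [[0, 0, 0], [0, 0, 0], 0]]'

```text
time: 17.02
eef_pos: [0.5474, 0.0203, 0.1749]
orientation: [[0.199, 0.98, -0.002], [0.98, -0.199, -0.001], [-0.002, -0.002, -1.0]]
wrist_force: [0.5, 0.1, -3.4]
gripper_width: 0.0132
```

```bash
python3 plan.py 0.5465 0.021 0.1750 97.5 0.03|head -3
```

```text
t 17.0167 pos [0.5474 0.0203 0.1749] yaw 78.5 tilt [-0.002 -0.001 -1.   ] F [ 0.5  0.1 -3.4] w 0.0132 rows 3
rot [-0.002  0.001 -0.331]
[[-0.001, 0.0, -0.11], [0.0002, -0.0004, -0.0]]
```

play_rows --steps '[[[0, 0, -0.07], [0, 0, 0], 0], [[0, 0, -0.08], [0, 0, 0], 0], [[0, 0, -0.08], [0, 0, 0], 0], [[0, 0, -0.05], [0, 0, 0], 0], [[0, 0, 0], [0, 0, 0], 0], [[0, 0, 0], [0, 0, 0], 0]]'

```text
time: 17.52
eef_pos: [0.5473, 0.0203, 0.1749]
orientation: [[-0.075, 0.997, -0.002], [0.997, 0.075, -0.001], [-0.001, -0.002, -1.0]]
wrist_force: [-0.3, 0.9, -2.9]
gripper_width: 0.0128
```

```bash
python3 plan.py 0.5465 0.021 0.1750 97.5 0.03|head -3;  cat > lab.py <<'E'
from m import *
import sys
i=sys.argv[1]
for n in sys.argv[2:]:
    im=snap(n,i);X=cloud(im);Z=X[...,2];hsv=cv2.cvtColor(im["frame"],cv2.COLOR_BGR2HSV)
    B=(abs(X[...,0]-.546)<.09)&(abs(X[...,1]-.021)<.09)
    m=B&(Z>.108)&(Z<.128); h=cv2.convexHull(np.argwhere(m)[:,::-1].astype(np.int32))[:,0]
    c,r=circ(ray(im,h,.117)[:,:2]); print(n,c.round(4),r.round(4))
    y=cv2.inRange(hsv,(20,110,70),(36,255,255))>0
    c=np.array({"side":[.5449,.0231],"top":[.5477,.0191]}[n])
    m=y&B&(Z>.113)&(Z<.128); v,u=np.where(m); P=ray(im,np.c_[u,v],.117)[:,:2]; print(" stripe",P.mean(0).round(4),np.degrees(np.arctan2(*(P.mean(0)-c)[::-1])).round(1),len(P),"edges",np.degrees(np.arctan2((P-c)[:,1],(P-c)[:,0])).min().round(1),np.degrees(np.arctan2((P-c)[:,1],(P-c)[:,0])).max().round(1))
    m=y&B&(Z>.03)&(Z<.108); Q=X[m][:,:2]
    if len(Q)>5:
        a=np.degrees(np.arctan2((Q-c)[:,1],(Q-c)[:,0])); print(" label",len(Q),np.median(a).round(1),np.percentile(a,[2,98]).round(1),"r",np.median(np.hypot(*(Q-c).T)))
        # plane fit normal
        q=Q-Q.mean(0); 
        print("  label tangent normal",(np.degrees(np.arctan2(*np.linalg.svd(q,full_matrices=False)[2][0][::-1]))-90).round(1))
    m=B&(Z<.085)&(hsv[...,1]>110)&(hsv[...,0]<30)&(np.hypot(X[...,0]-c[0],X[...,1]-c[1])<.04); v,u=np.where(m)
    if len(v)>15: P=ray(im,np.c_[u,v],.071)[:,:2]; print(" bar",axis(P),len(P))
    c0=proj(im,[.546,.021,.117])[0].astype(int)
    cv2.imwrite(f'pics/{n}{i}z.png',cv2.resize(im['frame'][c0[1]-55:c0[1]+75,c0[0]-65:c0[0]+65],None,fx=4.5,fy=4.5,interpolation=cv2.INTER_CUBIC))
E
python3 lab.py 11 side
```

```text
t 17.5167 pos [0.5473 0.0203 0.1749] yaw 94.3 tilt [-0.002 -0.001 -1.   ] F [-0.3  0.9 -2.9] w 0.0128 rows 1
rot [-0.002  0.001 -0.056]
[[-0.002, 0.001, -0.056], [0.0007, -0.0008, -0.0001]]
side [0.5439 0.0238] 0.0666
 stripe [0.5487 0.0671] 85.1 73 edges 70.3 98.4
 label 144 82.9 [70.7 99.3] r 0.06309142321674097
  label tangent normal 84.5
```

View pics/side11z.png

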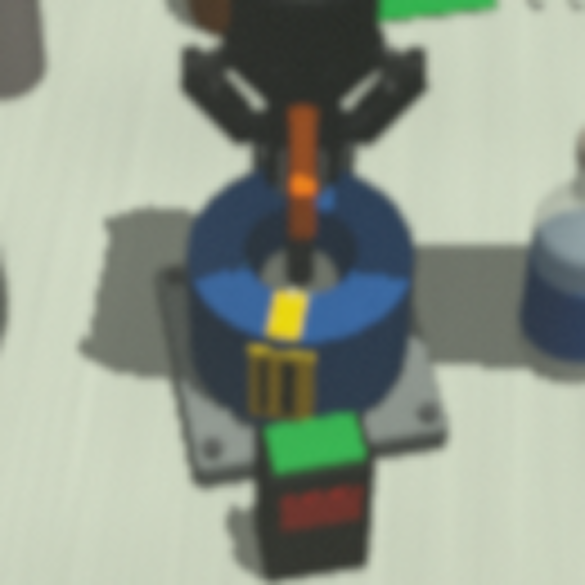

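The label reads about 84.5° and the key 94.3°, so there is about 10° of slot play. The target is 97.5°, so I'll turn about 0.22 rad more.

play_rows --steps '[[[0, 0, -0.06], [0.001, 0, 0], 0], [[0, 0, -0.06], [0, 0, 0], 0], [[0, 0, -0.05], [0, 0, 0], 0], [[0, 0, -0.02], [0, 0, 0], 0], [[0, 0, 0], [0, 0, 0], 0], [[0, 0, 0], [0, 0, 0], 0]]'

```text
time: 18.07
eef_pos: [0.5473, 0.0206, 0.1749]
orientation: [[-0.258, 0.966, -0.002], [0.966, 0.258, -0.003], [-0.002, -0.003, -1.0]]
wrist_force: [-0.9, -1.0, -4.0]
gripper_width: 0.0132
```

```bash
python3 plan.py 0.5465 0.021 0.1750 107.5 0.03|head -3; python3 lab.py 12 side
```

```text
t 18.0667 pos [0.5473 0.0206 0.1749] yaw 105.0 tilt [-0.002 -0.003 -1.   ] F [-0.9 -1.  -4. ] w 0.0132 rows 1
rot [-0.003  0.002 -0.044]
[[-0.003, 0.002, -0.044], [0.0006, -0.0006, -0.0001]]
side [0.5438 0.0237] 0.0665
 stripe [0.5396 0.0665] 96.9 73 edges 83.9 111.4
 label 163 94.4 [ 80.6 110.9] r 0.0633178834872156
  label tangent normal -265.0
```

View pics/side12z.png

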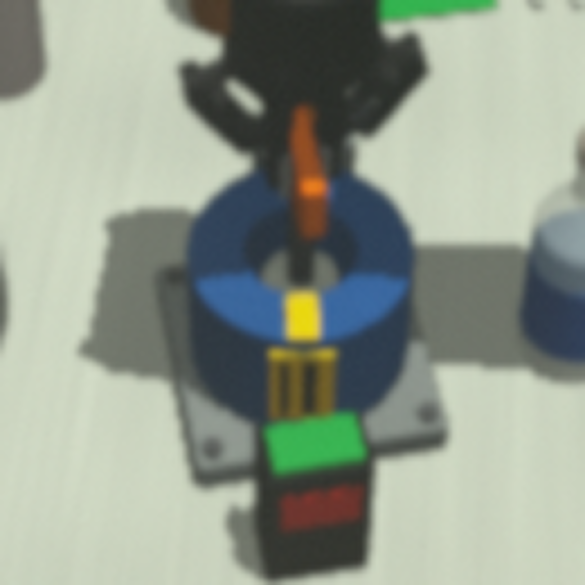

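play_rows --steps '[[[0, 0, -0.03], [0, 0, 0], 0], [[0, 0, -0.012], [0, 0, 0], 0], [[0, 0, 0], [0, 0, 0], 0], [[0, 0, 0], [0, 0, 0], 0]]'

```text
time: 18.45
eef_pos: [0.5473, 0.0206, 0.175]
orientation: [[-0.296, 0.955, -0.002], [0.955, 0.296, -0.003], [-0.002, -0.003, -1.0]]
wrist_force: [-0.8, 0.1, -3.3]
gripper_width: 0.0135
```

```bash
python3 plan.py 0.5465 0.021 0.1750 107.5 0.03|head -3; python3 lab.py 13 side
```

```text
t 18.45 pos [0.5473 0.0206 0.175 ] yaw 107.2 tilt [-0.002 -0.003 -1.   ] F [-0.8  0.1 -3.3] w 0.0135 rows 1
rot [-0.003  0.002 -0.005]
[[-0.003, 0.002, -0.005], [0.0007, -0.0006, -0.0]]
side [0.5435 0.0236] 0.0666
 stripe [0.5381 0.0668] 98.9 75 edges 84.9 113.2
 label 160 96.5 [ 82.9 113.2] r 0.06343232606977489
  label tangent normal -262.1
```

Stripe, label and key together read about 97.6°. I'll back off within the slot play and lift.

play_rows --steps '[[[0, 0, 0.05], [0, 0, 0], 0], [[0, 0, 0.035], [0, 0, 0], 0], [[0, 0, 0], [0, 0, 0], 0], [[0, 0, 0], [0, 0, -0.006], 0], [[0, 0, 0], [0, 0, -0.012], 0], [[0, 0, 0], [0, 0, -0.012], 0]]'

```text
time: 19.0
eef_pos: [0.5454, 0.0207, 0.2042]
orientation: [[-0.212, 0.977, -0.008], [0.977, 0.212, -0.003], [-0.001, -0.008, -1.0]]
wrist_force: [1.2, 0.2, -3.6]
gripper_width: 0.0134
```

```bash
python3 plan.py 0.547 0.0205 0.28 102 0.03
```

```text
t 19.0 pos [0.5454 0.0207 0.2042] yaw 102.2 tilt [-0.008 -0.003 -1.   ] F [ 1.2  0.2 -3.6] w 0.0134 rows 3
rot [-0.008  0.001  0.004]
[[-0.003, 0.0, 0.001], [-0.0002, 0.0003, -0.0253]]
[[-0.003, 0.0, 0.001], [-0.0002, 0.0004, -0.0253]]
[[-0.003, 0.0, 0.001], [-0.0002, 0.0004, -0.0253]]
```

play_rows --steps '[[[-0.006, 0, 0], [0, 0.001, -0.015], 0], [[-0.003, 0, 0], [0, 0.001, -0.02], 0], [[0, 0, 0], [0, 0, -0.025], 0], [[0, 0, 0], [0, 0, -0.02], 0], [[0, 0, 0], [0, 0, 0], 0]]'

```text
time: 19.42
eef_pos: [0.549, 0.0212, 0.2951]
orientation: [[-0.215, 0.977, 0.008], [0.977, 0.215, -0.002], [-0.003, 0.008, -1.0]]
wrist_force: [1.5, 0.2, -2.9]
gripper_width: 0.0132
```

```bash
python3 plan.py 0.536 -0.25 0.28 0 0.03; python3 lab.py 14 side top
```

```text
t 19.4167 pos [0.549  0.0212 0.2951] yaw 102.4 tilt [ 0.008 -0.002 -1.   ] F [ 1.5  0.2 -2.9] w 0.0132 rows 15
rot [ 0.009 -0.005  1.788]
[[0.001, -0.0, 0.119], [-0.0175, -0.0047, 0.001]]
[[0.001, -0.0, 0.119], [-0.0179, -0.0026, 0.001]]
[[0.001, -0.0, 0.119], [-0.0181, -0.0005, 0.001]]
[[0.001, -0.0, 0.119], [-0.018, 0.0017, 0.001]]
[[0.001, -0.0, 0.119], [-0.0177, 0.0038, 0.0011]]
[[0.001, -0.0, 0.119], [-0.0171, 0.0059, 0.0011]]
[[0.001, -0.0, 0.119], [-0.0163, 0.0079, 0.0011]]
[[0.001, -0.0, 0.119], [-0.0152, 0.0098, 0.0011]]
[[0.001, -0.0, 0.119], [-0.014, 0.0115, 0.0011]]
[[0.001, -0.0, 0.119], [-0.0125, 0.0131, 0.001]]
[[0.001, -0.0, 0.119], [-0.0109, 0.0145, 0.001]]
[[0.001, -0.0, 0.119], [-0.0091, 0.0157, 0.001]]
[[0.001, -0.0, 0.119], [-0.0071, 0.0166, 0.001]]
[[0.001, -0.0, 0.119], [-0.0051, 0.0174, 0.001]]
[[0.001, -0.0, 0.119], [-0.003, 0.0178, 0.001]]
side [0.5435 0.0236] 0.0666
 stripe [0.5381 0.0668] 98.9 75 edges 84.9 113.2
 label 170 94.8 [-89.  113.1] r 0.06331053186987581
  label tangent normal 2.6
 bar (array([0.54706929, 0.00067966]), np.float64(94.49870452154914)) 23
top [0.5429 0.0217] 0.0603
 stripe [0.5418 0.0679] 96.8 62 edges 85.5 109.0
 label 17 -78.4 [-95.7 112. ] r 0.02683087962588246
  label tangent normal -171.5
 bar (array([0.54881935, 0.00598605]), np.float64(-81.72188346535344)) 22
```

View pics/side14z.png

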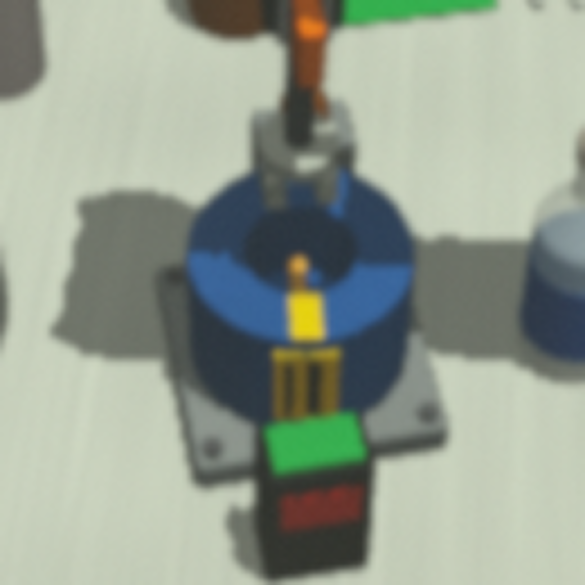

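Top stripe reads 96.8° and side 98.9°, for a mean of 97.9° against the 97.5° target. Returning the key to the mat.

```bash
python3 plan.py 0.512 -0.34 0.285 14 0.03
```

```text
t 19.5167 pos [0.547  0.0213 0.2909] yaw 102.4 tilt [ 0.002 -0.001 -1.   ] F [-0.3  0.2 -4.5] w 0.0133 rows 13
rot [ 0.003 -0.     1.543]
[[0.0, -0.0, 0.119], [-0.0266, -0.0086, 0.0005]]
[[0.0, -0.0, 0.119], [-0.0274, -0.0054, 0.0005]]
[[0.0, -0.0, 0.119], [-0.0278, -0.0021, 0.0005]]
[[0.0, -0.0, 0.119], [-0.0279, 0.0012, 0.0005]]
[[0.0, -0.0, 0.119], [-0.0276, 0.0045, 0.0005]]
[[0.0, -0.0, 0.119], [-0.0268, 0.0077, 0.0005]]
[[0.0, -0.0, 0.119], [-0.0257, 0.0108, 0.0005]]
[[0.0, -0.0, 0.119], [-0.0243, 0.0138, 0.0005]]
[[0.0, -0.0, 0.119], [-0.0225, 0.0166, 0.0005]]
[[0.0, -0.0, 0.119], [-0.0203, 0.0191, 0.0005]]
[[0.0, -0.0, 0.119], [-0.0179, 0.0214, 0.0005]]
[[0.0, -0.0, 0.119], [-0.0153, 0.0234, 0.0005]]
[[0.0, -0.0, 0.119], [-0.0124, 0.025, 0.0005]]
```

play_rows --steps '[[[0, 0, 0.1], [-0.027, -0.009, 0], 0], [[0, 0, 0.11], [-0.027, -0.006, 0], 0], [[0, 0, 0.11], [-0.028, -0.003, 0], 0], [[0, 0, 0.11], [-0.028, 0, 0], 0], [[0, 0, 0.11], [-0.028, 0.004, 0], 0], [[0, 0, 0.11], [-0.027, 0.007, 0], 0], [[0, 0, 0.11], [-0.026, 0.01, 0], 0], [[0, 0, 0.11], [-0.024, 0.013, 0], 0]]'

```text
time: 20.18
eef_pos: [0.5163, -0.2006, 0.2745]
orientation: [[0.629, 0.777, -0.022], [0.777, -0.629, 0.011], [-0.005, -0.023, -1.0]]
wrist_force: [0.6, 0.2, -2.5]
gripper_width: 0.013
```

```bash
python3 plan.py 0.512 -0.34 0.26 14 0.03
```

```text
t 20.1833 pos [ 0.5163 -0.2006  0.2745] yaw 51.0 tilt [-0.022  0.011 -1.   ] F [ 0.6  0.2 -2.5] w 0.013 rows 6
rot [-0.021  0.013  0.646]
[[-0.003, 0.002, 0.108], [-0.0185, 0.0141, 0.0022]]
[[-0.003, 0.002, 0.108], [-0.0169, 0.016, 0.0022]]
[[-0.003, 0.002, 0.108], [-0.0151, 0.0177, 0.0022]]
[[-0.003, 0.002, 0.108], [-0.0131, 0.0192, 0.0023]]
[[-0.003, 0.002, 0.108], [-0.0109, 0.0205, 0.0023]]
[[-0.003, 0.002, 0.108], [-0.0087, 0.0216, 0.0023]]
```

play_rows --steps '[[[-0.006, 0.004, 0.1], [-0.018, 0.014, 0.001], 0], [[-0.006, 0.004, 0.1], [-0.017, 0.016, 0.001], 0], [[-0.003, 0.003, 0.1], [-0.015, 0.017, 0.001], 0], [[-0.003, 0.001, 0.1], [-0.012, 0.018, 0.001], 0], [[0, 0, 0.07], [-0.006, 0.012, 0.001], 0], [[0, 0, 0.04], [-0.003, 0.006, 0], 0], [[0, 0, 0], [0, 0, 0], 0], [[0, 0, 0], [0, 0, 0], 0]]'

```text
time: 20.85
eef_pos: [0.501, -0.3181, 0.2478]
orientation: [[0.941, 0.337, -0.028], [0.337, -0.941, 0.019], [-0.019, -0.028, -0.999]]
wrist_force: [0.1, 0.7, -2.3]
gripper_width: 0.0133
```

```bash
python3 plan.py 0.512 -0.34 0.2 14 0.03
```

```text
t 20.85 pos [ 0.501  -0.3181  0.2478] yaw 19.7 tilt [-0.028  0.019 -0.999] F [ 0.1  0.7 -2.3] w 0.0133 rows 2
rot [-0.027  0.021  0.1  ]
[[-0.013, 0.01, 0.05], [0.0019, 0.0128, 0.0235]]
[[-0.013, 0.01, 0.05], [0.0023, 0.0124, 0.0237]]
```

play_rows --steps '[[[-0.018, 0.014, 0.05], [0.002, 0.012, 0.004], 0], [[-0.012, 0.01, 0.04], [0.002, 0.01, 0.008], 0], [[0, 0, 0], [0, 0, 0.01], 0], [[0, 0, 0], [0, 0, 0], 0], [[0, 0, 0], [0, 0, 0], 0]]'

```text
time: 21.27
eef_pos: [0.5093, -0.3319, 0.2187]
orientation: [[0.967, 0.257, -0.003], [0.257, -0.967, 0.006], [-0.002, -0.007, -1.0]]
wrist_force: [-0.3, 0.3, -2.9]
gripper_width: 0.0136
```

```bash
python3 plan.py 0.512 -0.34 0.16 14 0.03
```

```text
t 21.2667 pos [ 0.5093 -0.3319  0.2187] yaw 14.9 tilt [-0.003  0.006 -1.   ] F [-0.3  0.3 -2.9] w 0.0136 rows 2
rot [-0.007  0.002  0.015]
[[-0.004, 0.001, 0.008], [0.0003, 0.0045, 0.0293]]
[[-0.004, 0.001, 0.008], [0.0003, 0.0044, 0.0293]]
```

play_rows --steps '[[[-0.006, 0.001, 0.008], [0, 0.006, 0.012], 0], [[-0.003, 0, 0.005], [0, 0.003, 0.016], 0], [[0, 0, 0], [0, 0, 0.016], 0], [[0, 0, 0], [0, 0, 0.012], 0], [[0, 0, 0], [0, 0, 0.004], 0], [[0, 0, 0], [0, 0, 0], 0], [[0, 0, 0], [0, 0, 0], 0]]'

```text
time: 21.85
eef_pos: [0.5121, -0.3356, 0.1577]
orientation: [[0.967, 0.254, -0.002], [0.254, -0.967, 0.001], [-0.001, -0.001, -1.0]]
wrist_force: [-0.2, -0.8, -2.9]
gripper_width: 0.0134
```

```bash
python3 plan.py 0.512 -0.34 0.12 14 0.03; python3 -c "
from h import *
im=snap('side',15)
cv2.imwrite('pics/s15z.png',cv2.resize(im['frame'][70:190,220:360],None,fx=4,fy=4))"
```

```text
t 21.85 pos [ 0.5121 -0.3356  0.1577] yaw 14.7 tilt [-0.002  0.001 -1.   ] F [-0.2 -0.8 -2.9] w 0.0134 rows 2
rot [-0.001  0.001  0.012]
[[-0.001, 0.001, 0.006], [-0.0006, 0.0021, 0.0189]]
[[-0.001, 0.001, 0.006], [-0.0006, 0.0021, 0.0189]]
```

View pics/s15z.png

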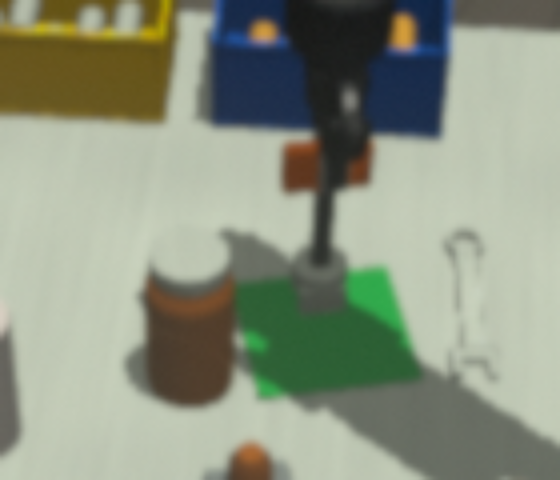

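The key is above the mat and away from the jar. Descending.

play_rows --steps '[[[0, 0, 0.005], [0, 0.003, 0.009], 0], [[0, 0, 0], [0, 0, 0.011], 0], [[0, 0, 0], [0, 0, 0.007], 0], [[0, 0, 0], [0, 0, 0.002], 0], [[0, 0, 0], [0, 0, 0], 0], [[0, 0, 0], [0, 0, 0], 0]]'

```text
time: 22.4
eef_pos: [0.5148, -0.3402, 0.1288]
orientation: [[0.969, 0.249, 0.003], [0.249, -0.969, -0.002], [0.002, 0.003, -1.0]]
wrist_force: [-0.8, -0.1, -2.8]
gripper_width: 0.0133
```

```bash
python3 plan.py 0.512 -0.34 0.1188 14 0.03
```

```text
t 22.4 pos [ 0.5148 -0.3402  0.1288] yaw 14.4 tilt [ 0.003 -0.002 -1.   ] F [-0.8 -0.1 -2.8] w 0.0133 rows 1
rot [ 0.003 -0.002  0.007]
[[0.003, -0.002, 0.007], [-0.0027, -0.001, 0.01]]
```

play_rows --steps '[[[0.003, -0.002, 0], [-0.002, -0.001, 0.006], 0], [[0, 0, 0], [0, 0, 0.003], 0], [[0, 0, 0], [0, 0, 0.002], 0], [[0, 0, 0], [0, 0, 0.001], 0]]'

```text
time: 22.73
eef_pos: [0.5138, -0.3407, 0.1188]
orientation: [[0.969, 0.248, 0.002], [0.248, -0.969, -0.001], [0.002, 0.002, -1.0]]
wrist_force: [-2.2, 1.7, 5.2]
gripper_width: 0.0133
```

```bash
python3 plan.py 0.512 -0.34 0.1188 14 0.03
```

```text
t 22.7333 pos [ 0.5138 -0.3407  0.1188] yaw 14.4 tilt [ 0.002 -0.001 -1.   ] F [-2.2  1.7  5.2] w 0.0133 rows 1
rot [ 0.002 -0.002  0.007]
[[0.002, -0.002, 0.007], [-0.0016, -0.0011, -0.0]]
```

Contact: Fz has gone from -3 to +5 N at the expected height. Releasing.

play_rows --steps '[[[0, 0, 0], [0, 0, 0], 0.4], [[0, 0, 0], [0, 0, 0], 0.4], [[0, 0, 0], [0, 0, 0], 0.4], [[0, 0, 0], [0, 0, 0], 0.4], [[0, 0, 0], [0, 0, -0.006], 0.4], [[0, 0, 0], [0, 0, -0.012], 0.4], [[0, 0, 0], [0, 0, -0.012], 0.4], [[0, 0, 0], [0, 0, -0.012], 0.4]]'

```text
time: 23.4
eef_pos: [0.5144, -0.3413, 0.1641]
orientation: [[0.969, 0.248, 0.004], [0.248, -0.969, -0.003], [0.003, 0.004, -1.0]]
wrist_force: [0.7, -0.9, -0.2]
gripper_width: 0.0342
```

```bash
python3 plan.py 0.40 -0.25 0.3 14 0.03
```

```text
t 23.4 pos [ 0.5144 -0.3413  0.1641] yaw 14.4 tilt [ 0.004 -0.003 -1.   ] F [ 0.7 -0.9 -0.2] w 0.0342 rows 7
rot [ 0.004 -0.003  0.007]
[[0.001, -0.0, 0.001], [-0.0125, -0.0166, -0.0195]]
[[0.001, -0.0, 0.001], [-0.0125, -0.0166, -0.0195]]
[[0.001, -0.0, 0.001], [-0.0126, -0.0166, -0.0195]]
[[0.001, -0.0, 0.001], [-0.0126, -0.0166, -0.0195]]
[[0.001, -0.0, 0.001], [-0.0126, -0.0166, -0.0195]]
[[0.001, -0.0, 0.001], [-0.0126, -0.0166, -0.0195]]
[[0.001, -0.0, 0.001], [-0.0127, -0.0166, -0.0194]]
```

play_rows --steps '[[[0, 0, 0], [0, 0, -0.02], 0.4], [[0, 0, 0], [0, 0, -0.03], 0.4], [[0, 0, 0], [0, 0, -0.03], 0.4], [[0, 0, 0], [-0.015, 0, -0.02], 0.4], [[0, 0, 0], [-0.035, 0, 0], 0.4], [[0, 0, 0], [-0.035, 0, 0], 0.4], [[0, 0, 0], [-0.035, 0, 0], 0.4], [[0, 0, 0], [-0.035, 0, 0], 0.4]]'

```text
time: 24.07
eef_pos: [0.3696, -0.3827, 0.2866]
orientation: [[0.966, 0.258, 0.027], [0.259, -0.966, -0.021], [0.02, 0.027, -0.999]]
wrist_force: [0.5, -0.4, -0.9]
gripper_width: 0.0339
```

play_rows --steps '[[[0, 0, 0], [-0.03, 0, 0], 0.4], [[0, 0, 0], [-0.015, 0, 0], 0.4], [[0, 0, 0], [0, 0, 0], 0.4], [[0, 0, 0], [0, 0, 0], 0.4], [[0, 0, 0], [0, 0, 0], 0.4]]'

```text
time: 24.48
eef_pos: [0.3192, -0.3974, 0.2949]
orientation: [[0.967, 0.251, 0.032], [0.252, -0.967, -0.033], [0.022, 0.04, -0.999]]
wrist_force: [1.0, 0.1, -0.2]
gripper_width: 0.0341
```

```bash
python3 lab.py 16 side top; python3 - <<'E'
from m import *
for n in("top","side"):
    im=load(n,16);X=cloud(im);Z=X[...,2];hsv=cv2.cvtColor(im["frame"],cv2.COLOR_BGR2HSV)
    box=lambda a,b,c,d:(X[...,0]>a)&(X[...,0]<b)&(X[...,1]>c)&(X[...,1]<d)
    m=biggest((cv2.inRange(hsv,(45,80,50),(80,255,255))>0)&box(.45,.62,.08,.22)); P,r=rect(m,im,.111);print(n,"scan",P.mean(0).round(4))
    m=(cv2.inRange(hsv,(2,140,110),(16,255,255))>0)&box(.4,.6,-.45,-.25)&(Z>.14); P,r=rect(m,im,.154); print(" key",r,np.nanmedian(Z[m]))
E
```

```text
side [0.5437 0.023 ] 0.0665
 stripe [0.5381 0.0666] 98.9 72 edges 84.9 111.4
 label 153 96.5 [-89.3 112.5] r 0.06297737201563111
  label tangent normal 5.5
 bar (array([0.54628156, 0.00133711]), np.float64(96.76699815002887)) 26
top [0.5476 0.0195] 0.0647
 stripe [0.5419 0.0679] 96.8 62 edges 85.5 109.0
 label 35 90.9 [-125.   133.7] r 0.01609323646403582
  label tangent normal 9.5
 bar (array([0.54728564, 0.01885875]), np.float64(98.01552112382143)) 61
top scan [0.5309 0.1443]
 key ((518.6279296875, -339.4371032714844), (62.09553146362305, 12.399736404418945), 15.09253215789795) 0.15377925565866593
side scan [0.5283 0.1457]
 key ((514.3289794921875, -329.5155029296875), (61.294708251953125, 27.841032028198242), 11.010272026062012) 0.15132346242214792
```

View pics/side16.png

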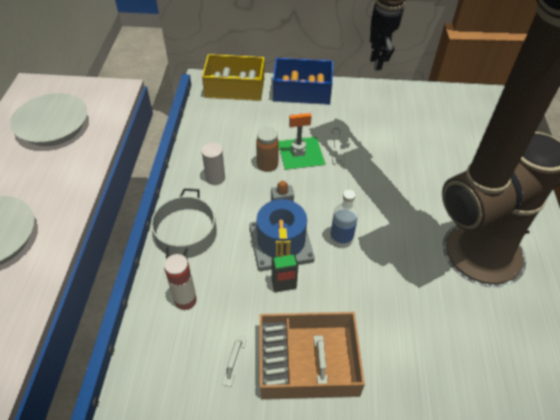

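View pics/top16.png

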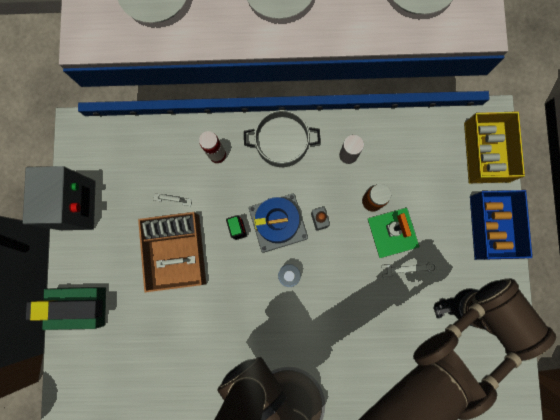

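The final pictures show the key upright on the mat at (397,228) in the top view and the handle in the bay at (176,262). The bar reads 98.0°, against 97.5° towards the scanner. The bystanders look unmoved.

```bash
python3 -c "
from cell import robot
print(robot.hand_in(), robot.observe()['time'])"
```

```text
the job is handed in; nothing more can be done
the job is handed in; nothing more can be done
```

The job is handed in at about 24.5 s of the 72 s allowed. It reported no verdict.

- **Handle:** it went from the canister top into the carton's empty bay and was still standing there in the last pictures.
- **Canister:** I set the T-key over the brass bar and turned the canister about 70°. The gripper stayed at least 5 cm above the canister during the turn, and about 18 mm above it while lifting the handle off.
- **Label direction:** the readings against a target of about 97.5° (97.7° top view, 97.3° side view) were:

| Reading | Angle |
|---|---|
| Brass bar, top view | 98.0° |
| Stripe, top view | 96.8° |
| Stripe, side view | 98.9° |

- **Label accuracy:** the two cameras differ by about 2° on the stripe, so I take the label as squarely facing the scanner to within about 1°.
- **Key:** it stands upright at about (0.516, -0.34) on the mat, 45 mm or more from any mat edge. It is nearer the middle than where it started and turned about 54° from its first direction.
- **Everything else:** nothing else looked moved by eye in the last pictures; I did not re-measure it. The highest wrist force I read was about 6 N, when the key touched the mat.

Two checks in the last script were unusable. The label-plane fit and one bar reading in the side view picked up stray pixels, so I left them out.

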